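# Lay a washed knife on the pin of the inspection holder and take its picture

### The job

Take the knife with the red heel out of the drain rack and lay it, bevel up, in the holder of the inspection stand: flat on the bed, its notch right home round the locating pin and its cutting-edge end between the cheeks; the lean stand is there for changing your grip, and do not drop the knife or let it topple. Then let go of it and take its picture: press the red shutter button to its halfway stop to focus, keep it there for about a second, then press it fully down and let it come up again. Do not touch the camera, and leave the other knives standing in the rack and everything else on the bench where it is.

Things in the scene. Friction and masses are not known exactly. Their poses are not given: they have to be found in the camera images.
- knife_red: The knife to inspect: flat steel, 56 mm wide, 84 mm from edge to heel, 8 mm thick, 0.2-0.3 kg, last 20 mm at the heel painted red. Origin: middle of the cutting edge, mid thickness. z points to the heel, y across the width (sides +-28 mm), x through the thickness: bevel on the -x face (z 0-12 mm), +x face plain back. It starts upright in a rack slot, heel up, z up.
- knife_com (a point): The red knife's centre of mass: (0, 0, 44) mm in its frame. A good place to hold it by its two sides.
- knife_notch (a point): Point on the red knife's back face where the pin's centre belongs: (4, 0, 70) mm in its frame. The notch, in the middle of the heel, is 11 mm wide (y), open at the heel (z = 84 mm) and ends in a root at z = 64 mm.
- knife_yellow: A knife of the same shape, size and axes, heel painted yellow, standing in another slot of the rack. Leave it.
- knife_green: A knife of the same shape, size and axes, heel painted green, standing in another slot of the rack. Leave it.
- rack: Fixed steel drain rack, 160 x 74 mm, z up, origin under its centre on the bench. Three slots in a row along its x at -50, 0, +50 mm, 11 mm wide; a knife stands in each, its axes parallel to the rack's, on a floor 12 mm above the bench, top of heel at 96 mm. White combs with 46 mm clear between them (y) guard the knives' sides.
- rack_top (a point): Centre of the rack at the height of the tops of its combs, 72 mm above the bench (the side rails reach 76 mm). Knives are taken by their two faces from above, between the combs, and drawn straight up.
- stand: Fixed lean stand for changing grip: base 120 x 60 x 10 mm, origin on the bench 5 mm from the base's centre, z up. A knife leans here with its edge on a rubber ledge (46 mm wide), its back on two rails and its heel up towards the stand's +x at 50 degrees to the bench: knife z = (cos 50, 0, sin 50) of the stand, bevel up facing -x, y parallel.
- stand_seat (a point): Foot of the rails, on the ledge: (-30, 0, 60) mm in the stand's frame. The point (4, 0, 0) mm of a leaning knife (back, middle of the edge) rests here. The ledge is 18 mm deep.
- stand_rails (a point): Midway between the upper ends of the two rails, 63 mm up the slope from the seat, on their faces. Rails 7 mm wide at y = +-18.5 mm, nothing between them (30 mm clear). A leaning knife sticks out 21 mm above them and 6 mm at each side, so its sides can be gripped.
- inspection: Fixed inspection stand: base plate 12 mm thick, x +-75 mm, y -58 to +232 mm from its origin (on the bench under the middle of the holder), z up. A knife in the holder lies with its back on the bed, bevel up, heel towards this frame's +x, notch round the pin, its edge end between two cheeks.
- bed (a point): Middle of the holder on the face of its steel bed, 46 mm above the bench. Bed 40 mm wide (y), x -34 to +42 mm: a seated knife overhangs 8 mm at each side and can be held there. Cheeks at x -36 to -20 mm, inner faces at y = +-30 mm, 6 mm thick, 5 mm higher than the bed.
- pin (a point): Centre of the brass locating pin at the bed's face: (28, 0, 46) mm in the inspection stand's frame. Pin 8 mm in diameter, 12 mm high.
- camera: Camera with ring light on the inspection stand's column (20 mm thick at x 30, y 205 mm, 302 mm high); its frame is the inspection stand's. It fills x -30 to +82, y 115 to 250 mm, 150 to 300 mm above the bench. Not to be touched.
- release: Fixed grey shutter release box, 90 x 70 x 40 mm, origin under its centre on the bench, z up, with a red two-stage button of 32 mm diameter, its top 60 mm above the bench when up.
- shutter_top (a point): Centre of the top of the red button; moves down with it.
- shutter_half (a joint): First stage of the red button, m: 0 up, 0.005 at the halfway stop. 1 N rising to 2 N; springs back.
- shutter_full (a joint): Second stage of the red button, m: 0 up to the halfway stop, 0.005 fully down (10 mm in all). It gives way only above 7 N and takes 9 N fully down; springs back.
- tin: Yellow-labelled tin, 68 mm in diameter, 60 mm high, origin under its centre. Bystander.
- bearing: Steel bearing ring, 72 mm in diameter, 18 mm high, origin under its centre. Bystander.
- degreaser: White bottle with a blue cap, 60 mm in diameter, 170 mm high, origin under its centre. Bystander.
- wrench: Steel wrench, 160 mm long, lying flat. Bystander.
- brush: Cleaning brush, 180 mm long, lying flat. Bystander.
- jar: Amber jar with a steel lid, 60 mm in diameter, 75 mm high, origin under its centre. Bystander.

How it is judged:
On the way, in this order (a step that is already met when the one before it is completed fails the run):
1. the red knife lies in the holder, bevel up, notch round the pin, and is let go (horizontal distance between knife_notch and pin below 0.004 m and z of knife_notch in the frame of inspection below 0.048 m and angle between knife_red's own x axis and vertical above 3.08 rad and angle between the z axis of knife_red and the x axis of inspection, either way round below 0.08 rad and contact force between the fingers and knife_red below 0.1 N), for 0.3 s.
2. the button is held at its halfway stop (horizontal distance between knife_notch and pin below 0.004 m and z of knife_notch in the frame of inspection below 0.048 m and angle between knife_red's own x axis and vertical above 3.08 rad and angle between the z axis of knife_red and the x axis of inspection, either way round below 0.08 rad and value of joint shutter_half above 0.0035 m and value of joint shutter_full below 0.0015 m), for 0.5 s.
3. the button is pressed fully down (horizontal distance between knife_notch and pin below 0.004 m and z of knife_notch in the frame of inspection below 0.048 m and angle between knife_red's own x axis and vertical above 3.08 rad and angle between the z axis of knife_red and the x axis of inspection, either way round below 0.08 rad and value of joint shutter_full above 0.0035 m), for 0.05 s.
At the end, for the whole second after the job is handed in: The red knife lies released and still in the holder, bevel up and flat (within 3.5 degrees, back within 2 mm of the bed), the marked point of its notch within 4 mm of the pin's centre and its length within 4.5 degrees of the stand's x axis; the button is up again (both stages within 1.5 mm) (all of step 1 and linear speed of knife_red below 0.02 m/s and value of joint each of shutter_half, shutter_full below 0.0015 m); the robot touches nothing.
It fails at once if the knife is dropped or left to topple flat (moving over 0.5 m/s or turning over 9 rad/s with no finger on it) ((linear speed of knife_red above 0.5 m/s or angular speed of knife_red above 9 rad/s) and contact force between the fingers and knife_red below 0.05 N).
It fails at once if a picture is taken (button past 3.5 mm of its second stage) with no knife seated in the holder (value of joint shutter_full above 0.0035 m and not (horizontal distance between knife_notch and pin below 0.004 m and z of knife_notch in the frame of inspection below 0.048 m and angle between knife_red's own x axis and vertical above 3.08 rad and angle between the z axis of knife_red and the x axis of inspection, either way round below 0.08 rad)).
It fails at once if the camera is touched (contact force between anything else and camera above 1 N).
It fails at once if another knife is pulled out of place in the rack (distance of any of knife_yellow, knife_green from where it was at the start of the episode above 0.012 m or angle between any of knife_yellow, knife_green's own z axis and vertical above 0.3 rad).
It fails at once if something else on the bench is moved more than 20 mm (distance of any of tin, bearing, degreaser, wrench, brush, jar from where it was at the start of the episode above 0.02 m).
It also fails if it takes over 69 s, if anything falls off the work surface, if the arm or the gripper's body presses on something with over 40 N, if the wrist force passes 120 N, or if a joint passes its speed limit or range.

### The arm

A 6-joint arm with a two-finger parallel gripper is mounted at the origin on the work surface. World frame = base frame: x ahead of the robot, y to its left, z up, the work surface at z = 0. Lengths are in m, angles in rad, forces in N, time in s.
With the tool pointing down it reaches from about 0.375 to 0.975 m from the base axis. Payload 3.8 kg.
Tool frame: the origin (TCP) lies at the very end of the fingers, on their centre line; the grasp point (between the pads) lies 19 mm behind it; z points along the fingers, y is the line along which they close (so a half turn about z gives the same grasp; the last joint's range is limited). The gripper opens to 85 mm and grips with 20 to 120 N. Pads are 22 mm wide; open, the fingers measure 114 mm over their backs; the gripper's body (76 mm by 85 mm) begins 54 mm behind the grasp point. The pads swing forward as they close: fully open they stand 13 mm farther back than shut.
Start: joints at [1.281, 0.264, 1.604, -0, 1.274, -0.037], TCP at [0.169, 0.654, 0.202] pointing down, gripper open.
Joint ranges: [-2.63, 2.63], [-0.94, 2.18], [0.31, 2.57], [-1.31, 4.45], [0, 2.66], [-2.55, 2.55]. Speed limits (rad/s): [2.57, 2.57, 3.14, 3.14, 3.14, 3.14].

### API

Orientations are given as a rotation vector (axis times angle).
In Python, from workcell import read_state, read_camera, calibration, finish_job gives the robot as it stands.
- The arm moves only by the tool step_arm, never from a script. Its argument "commands" is a list of rows, each an object of numbers: "fingers": the gripper's target within -1 to 1 (shut at 1, half-way at 0, fully open at -1); "dx", "dy", "dz": the shift along the tool's x, y, z in m; "roll": the turn about the tool's z in degrees. In form: [{"fingers": .., "dx": .., "dy": .., "dz": .., "roll": ..}, ...]. A call has 1 to 8 rows; each row is the pose to reach, as a shift and turn from the pose commanded when the call began, along the tool's axes at that moment; what a row does not reach only later rows make up. A row lasts 1/8 s, in which the tool goes at most 62.5 mm and 10.7 degrees, less where a joint would pass 70% of its speed; a pose out of reach is approached as far as the arm can. A call with a gripper value outside its range is refused whole. The fingers move at their own pace and stop on an object; "squeeze" is the grip in N (left out, the last holds). Time passes only in rows, so rows that repeat a pose let the fingers close. It gives the time, the measured TCP pose, the force, the opening and the grip force at its end, in the units of the state.
- read_state(): the state, without advancing time (a new reading comes with each control period).
- read_camera(name): name is "side" or "top"; returns (picture, depth): 384x512x3 uint8, blue, green, red; 384x512 float32, m along the optical axis (not along the pixel's ray), 0 where there is no reading.
- calibration(name): a dict with "intrinsics" (3x3 intrinsics, pixels), "world_to_cam" (4x4, takes a point from world to camera coordinates). Camera axes: x right, y up, looking along -z (the intrinsics and any distortion apply to the point x, -y, -z); pixel columns grow to the right and rows downward; lengths in m; the calibration is good to about 2 mm. A picture is of the moment at which its call begins. calibration takes no time and is no camera call.
- finish_job(): hands the job in; it is judged then, once.
The state is a dict: "time": time; "q": joint angles; "joint_vel": joint speeds; "joint_torque": joint torques, N m; "tool_pos": TCP position; "tcp_rot": TCP orientation; "wrist_force": force on the tool from outside, world axes, zero at the start; "torque": the same for the moment, N m; "width": opening from 0.0 (shut) to 1.0 (fully open); "grip_force": force on a finger pad.
Only numpy, scipy, OpenCV 4.12 (cv2) and the standard library are available. Lean on these libraries where they do the work, as an engineer would, in place of code of your own. Each camera call takes 0.05 s, during which the arm holds its last target. There are 200 camera calls.

## Working session

There is one attempt and no reset: what is moved stays moved. The work goes in short steps, Python scripts to look and compute and a tool call to move; the robot and the scene stay as the last step left them, time stands still between calls to the robot, and variables do not carry over. Pictures are saved under pics/ and viewed, at most 10 in all, crops included, and the job is handed in when it is done.

Besides the shell and the picture viewer there is one more tool, called after "Emit:" as name(argument=value, ...) on one line, values as JSON. step_arm: Moves the arm, as the interface text tells. Its arguments: {"type":"object","properties":{"commands":{"type":"array","items":{"type":"object","properties":{"fingers":{"type":"number"},"dx":{"type":"number"},"dy":{"type":"number"},"dz":{"type":"number"},"roll":{"type":"number"}}}},"squeeze":{"type":"number"}},"required":["commands"]}

```bash
mkdir -p pics
cat > h.py <<'E'
import numpy as np, cv2
from workcell import *
def look(n,save=None):
    im,d=read_camera(n); im=im.copy()
    if save: cv2.imwrite('pics/'+save,im)
    return im,d
def pts(n,d):
    c=calibration(n);K=np.array(c["intrinsics"]);T=np.linalg.inv(np.array(c["world_to_cam"]))
    v,u=np.mgrid[:384,:512]
    P=np.stack([(u-K[0,2])/K[0,0]*d,-(v-K[1,2])/K[1,1]*d,-d,np.ones_like(d)],-1)
    return (P@T.T)[...,:3]
E
python3 - <<'E'
from h import *
print({k:np.round(v,3) for k,v in read_state().items()})
for n in("side","top"):
    im,d=look(n,n+'0.png');np.save(n+'d.npy',d)
    c=calibration(n);print(n,c.keys(),np.round(np.array(c['intrinsics']),1),np.round(np.linalg.inv(np.array(c['world_to_cam'])),3), (d>0).mean())
    if len(c)>2: print(c)
E
```

```text
{'time': np.float64(0.0), 'q': array([ 1.281,  0.265,  1.605, -0.   ,  1.274, -0.037]), 'joint_vel': array([ 0.001,  0.   ,  0.001,  0.   , -0.001,  0.001]), 'joint_torque': array([ 0.0000e+00, -5.1513e+01, -3.6731e+01, -0.0000e+00,  1.3000e-02,
       -0.0000e+00]), 'tool_pos': array([0.169, 0.653, 0.201]), 'tcp_rot': array([-3.960e-01, -3.116e+00,  3.000e-03]), 'wrist_force': array([ 0.002, -0.642,  0.015]), 'torque': array([-0.042,  0.02 , -0.079]), 'grip_force': np.float64(0.0), 'width': np.float64(0.999)}
side dict_keys(['intrinsics', 'world_to_cam']) [[421.5   0.  256.3]
 [  0.  421.5 197.1]
 [  0.    0.    1. ]] [[ 0.867  0.356 -0.348  0.21 ]
 [-0.498  0.623 -0.603 -0.606]
 [ 0.002  0.696  0.718  0.776]
 [ 0.     0.     0.     1.   ]] 0.9960734049479166
top dict_keys(['intrinsics', 'world_to_cam']) [[357.8   0.  257.8]
 [  0.  357.8 191.1]
 [  0.    0.    1. ]] [[-0.03   0.993 -0.113  0.458]
 [-0.999 -0.031 -0.012 -0.002]
 [-0.015  0.113  0.994  1.045]
 [ 0.     0.     0.     1.   ]] 0.9958750406901041
```

View pics/top0.png

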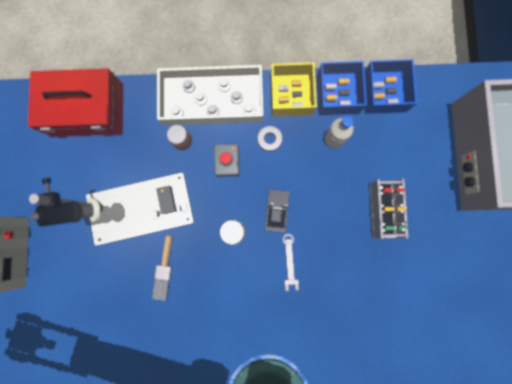

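View pics/side0.png

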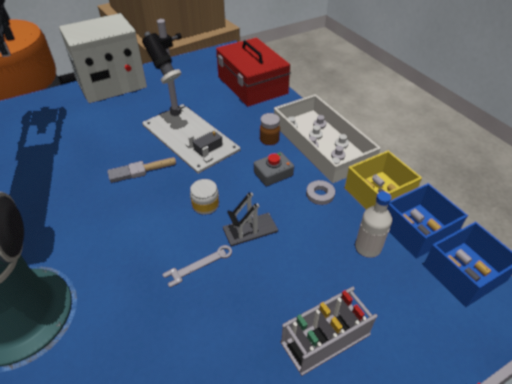

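The top view shows the rack at about (392,209) with the red knife at the upper end (400,190). The lean stand is at (277,210), the inspection plate around (140,208) with its holder at (167,200), the camera at (70,210) and the shutter at (227,158). The side view agrees. Next I'll make enlarged crops and take a first set of depth measurements.

Run:
```python
from h import *
A={};
for n in("side","top"):
    A[n]=cv2.imread(f'pics/{n}0.png'); 
def crop(n,u,v,w,h,s): return cv2.resize(A[n][v:v+h,u:u+w],None,fx=s,fy=s,interpolation=cv2.INTER_CUBIC)
W=lambda im:cv2.resize(im,(266,290))
t=np.hstack([W(crop('top',362,172,55,75,4)),W(crop('top',255,180,45,60,4)),W(crop('top',140,170,60,65,4))])
b=np.hstack([W(crop('side',275,285,110,85,4)),W(crop('side',215,185,70,65,4)),W(crop('side',170,115,80,60,4))])
cv2.imwrite('pics/m1.png',np.vstack([t,b]))
for n in("side","top"):
    d=np.load(n+'d.npy');P=pts(n,d);hsv=cv2.cvtColor(A[n],cv2.COLOR_BGR2HSV)
    H,S,V=hsv[...,0].astype(int),hsv[...,1],hsv[...,2]
    cols={'red':((H<8)|(H>172))&(S>140)&(V>80),'yel':(H>18)&(H<32)&(S>140)&(V>90),'grn':(H>45)&(H<85)&(S>90)}
    for k,m in cols.items():
        N,l,st,c=cv2.connectedComponentsWithStats(m.astype('u1'))
        for i in range(1,N):
            if st[i,4]>=6:
                p=P[l==i];
                q=np.median(p,0)
                if .2<q[0]<1 and abs(q[1])<.75: print(n,k,np.round(c[i],1),st[i,4],np.round(q,4),'z',np.round(p[:,2].min(),3),np.round(p[:,2].max(),3))
    bench=P[(P[...,2]>-.02)&(P[...,2]<.012)&(H>100)&(H<125)&(S>120)]
    A_=np.c_[bench[:,:2],np.ones(len(bench))];print(n,'bench fit',np.round(np.linalg.lstsq(A_,bench[:,2],rcond=None)[0],4),bench[:,2].std())
```

```text
side red [252.3  58.3] 1597 [0.8295 0.4992 0.1097] z -0.15 0.776
side red [127.5  67.4] 28 [0.4694 0.6738 0.0941] z 0.086 0.102
side red [277.5  88.4] 169 [0.8783 0.4096 0.0369] z 0.012 0.052
side red [257.2  92.3] 6 [0.7979 0.4098 0.0432] z 0.039 0.052
side red [268.6  95.7] 7 [0.8429 0.4106 0.0179] z 0.012 0.024
side red [273.6 158.9] 102 [0.6648 0.0933 0.059 ] z 0.049 0.063
side red [347.  296.5] 57 [ 0.5573 -0.3363  0.095 ] z 0.088 0.098
side red [358.4 310.8] 62 [ 0.5569 -0.3698  0.0951] z 0.086 0.776
side yel [379.8 177.8] 2329 [ 0.883  -0.0819  0.0458] z 0.0 0.776
side yel [204.9 206.7] 139 [0.4469 0.0556 0.0248] z 0.013 0.776
side yel [432.6 224.8] 33 [ 0.8926 -0.2537  0.0181] z 0.013 0.022
side yel [481.8 268.5] 52 [ 0.8924 -0.3974  0.0177] z 0.012 0.022
side yel [325.1 309.3] 68 [ 0.5074 -0.3372  0.0945] z 0.052 0.098
side yel [336.5 323.4] 85 [ 0.5083 -0.3681  0.0944] z 0.007 0.098
side grn [301.5 322.1] 67 [ 0.457  -0.3365  0.0941] z 0.082 0.097
side grn [312.6 337.3] 78 [ 0.4576 -0.3686  0.0945] z 0.012 0.098
side bench fit [ 0.0013  0.     -0.0011] 0.0016307955112810442
top red [69.6 98.3] 4284 [0.8315 0.5137 0.1107] z 0.095 1.045
top red [ 74.1 132. ] 55 [0.7591 0.5332 0.0478] z 0.033 0.061
top red [225.4 157.8] 85 [0.6661 0.0982 0.0608] z 0.057 1.045
top red [468.8 156.5] 10 [ 0.6425 -0.5631  0.0862] z 0.084 0.089
top red [387.  189.6] 26 [ 0.558  -0.3357  0.0961] z 0.012 1.045
top red [398.8 189.7] 16 [ 0.5569 -0.3636  0.0968] z 0.092 0.099
top red [  7.8 234.8] 40 [0.4691 0.6758 0.0971] z 0.09 0.101
top yel [293.1  87.8] 1232 [ 0.8828 -0.1043  0.0065] z -0.001 1.045
top yel [388.  208.5] 28 [ 0.5085 -0.3354  0.0954] z 0.01 0.098
top yel [400.  208.2] 12 [ 0.5087 -0.3641  0.096 ] z 0.046 0.1
top grn [389.2 227.5] 26 [ 0.4586 -0.3352  0.0954] z 0.025 0.1
top bench fit [ 0.0014 -0.0001 -0.0001] 0.0019911288316376537
```

View pics/m1.png

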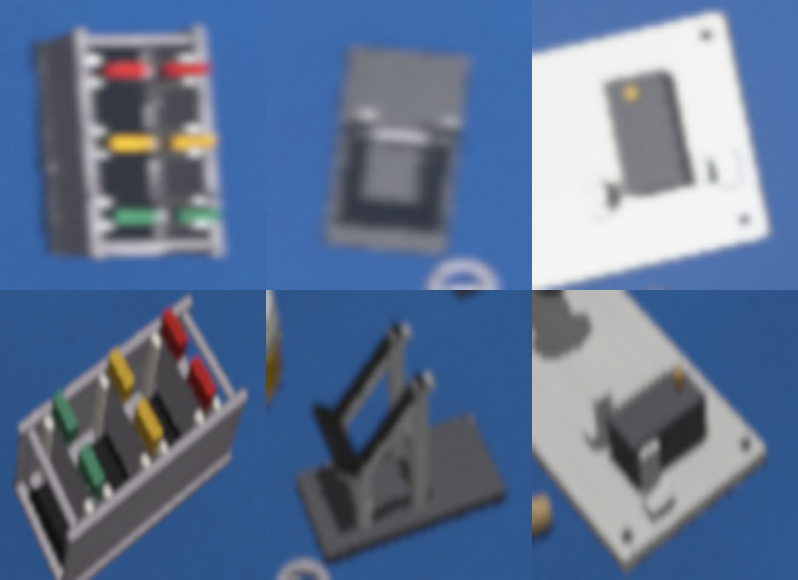

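The red knife is at the rack's far end, around (0.557,-0.350). Heel tops read 95–96 mm, which is correct. The stand's rails and the holder with its brass pin at upper left both show clearly. Now I'll get frames for all fixtures from the point clouds.

Run:
```python
from h import *
C=[]
for n in("side","top"):
    d=np.load(n+'d.npy');P=pts(n,d);im=cv2.imread(f'pics/{n}0.png')
    C.append((n,P,im))
def rect(P,lo,hi,box,tag,c=None):
    m=(P[...,0]>box[0])&(P[...,0]<box[1])&(P[...,1]>box[2])&(P[...,1]<box[3])&(P[...,2]>lo)&(P[...,2]<hi)
    p=P[m]
    if len(p)<3: return
    (cx,cy),(w,h),a=cv2.minAreaRect((p[:,:2]*1000).astype('f4'))
    b=cv2.boxPoints(((cx,cy),(w,h),a));print(tag,len(p),'c',round(cx,1),round(cy,1),'wh',round(w,1),round(h,1),'a',round(a,1),'med',np.round(np.median(p,0)*1000,1))
for n,P,im in C:
    S=(.38,.6,-.12,.0)
    st=(.42,.62,-.11,0)
    for lo,hi in((.005,.015),(.045,.063),(.063,.08),(.08,.095),(.095,.115)): rect(P,lo,hi,st,f'{n} stand {lo}-{hi}')
    rack=(.4,.64,-.42,-.28)
    for lo,hi in((.068,.08),(.085,.1)): rect(P,lo,hi,rack,f'{n} rack {lo}-{hi}')
    ins=(.4,.68,.15,.5)
    rect(P,.008,.016,ins,f'{n} insp plate')
    for lo,hi in((.04,.049),(.049,.054),(.054,.065)): rect(P,lo,hi,(.48,.64,.2,.36),f'{n} holder {lo}-{hi}')
    rect(P,.034,.046,(.58,.75,.03,.16),n+' box'); rect(P,.055,.066,(.58,.75,.03,.16),n+' button')
    rect(P,.1,.32,(.3,.7,.3,.65),n+' camera')
    hsv=cv2.cvtColor(im,cv2.COLOR_BGR2HSV)
    m=(hsv[...,0]>10)&(hsv[...,0]<32)&(hsv[...,1]>110)&(P[...,0]>.5)&(P[...,0]<.66)&(P[...,1]>.2)&(P[...,1]<.32)&(P[...,2]>.035)
    print(n,'pin',m.sum(),np.argwhere(m).mean(0),np.round(P[m]*1000,1).tolist()[:12])
```

```text
side stand 0.005-0.015 922 c 499.2 -44.2 wh 161.5 80.2 a 3.3 med [508.3 -52.9   9.2]
side stand 0.045-0.063 129 c 498.7 -40.7 wh 47.9 57.9 a 83.3 med [487.9 -54.9  58.3]
side stand 0.063-0.08 211 c 498.6 -41.0 wh 47.0 57.3 a 81.0 med [496.2 -40.6  68.2]
side stand 0.08-0.095 114 c 513.2 -43.3 wh 46.2 28.9 a 81.2 med [513.9 -29.8  86.5]
side stand 0.095-0.115 72 c 521.7 -44.1 wh 44.0 18.6 a 82.2 med [521.6 -58.9 101.8]
side rack 0.068-0.08 1136 c 510.9 -351.8 wh 72.8 160.7 a 89.3 med [ 505.7 -359.5   73.8]
side rack 0.085-0.1 522 c 508.8 -351.9 wh 56.9 108.7 a 89.5 med [ 507.  -358.4   94.4]
side insp plate 2476 c 500.9 348.4 wh 224.4 294.2 a 11.5 med [518.4 362.3  11.5]
side holder 0.04-0.049 302 c 556.8 271.3 wh 79.1 72.4 a 12.5 med [550.9 267.5  45.4]
side holder 0.049-0.054 23 c 551.6 269.3 wh 65.8 74.5 a 10.6 med [529.  274.3  51.2]
side holder 0.054-0.065 6 c 580.8 275.5 wh 7.7 4.1 a 46.0 med [579.9 275.9  56.9]
side box 485 c 666.8 95.9 wh 71.2 90.3 a 89.3 med [655.1  84.9  39.3]
side button 87 c 668.6 97.5 wh 30.0 30.4 a 7.5 med [667.2  96.4  59.3]
side camera 1274 c 529.8 442
[... 714 characters left out ...]
7.0 -349.9 wh 56.5 106.9 a 89.7 med [ 506.7 -355.3   96.1]
top insp plate 4094 c 499.8 351.0 wh 221.0 290.3 a 11.3 med [525.4 364.3  12.4]
top holder 0.04-0.049 370 c 555.5 272.9 wh 76.5 68.1 a 14.2 med [554.3 271.2  46.4]
top holder 0.049-0.054 50 c 554.3 273.7 wh 76.4 71.3 a 12.4 med [531.3 276.   50.3]
top holder 0.054-0.065 11 c 555.1 268.4 wh 54.0 65.1 a 8.6 med [578.3 276.7  56.7]
top box 592 c 665.0 98.3 wh 69.2 87.7 a 89.0 med [660.5  98.3  40.4]
top button 97 c 665.8 98.6 wh 28.4 28.9 a 87.6 med [665.9  98.6  60.7]
top camera 1783 c 531.3 446.5 wh 119.0 109.8 a 79.7 med [521.7 461.7 246.3]
top pin 0 [nan nan] []<stdin>:25: RuntimeWarning: Mean of empty slice.
  ret = um.true_divide(
```

The key poses fit the given sizes:
- **Rack:** centre (0.509,-0.351), yaw about 0, with the red knife at x≈0.557.
- **Stand:** yaw about -8.5°.
- **Inspection stand:** yaw about 12°.
- **Button:** (0.666,0.098).

I'll go to a point above the rack in two legs, passing well clear of the camera.

```bash
cat >> h.py <<'E'
def to(x,y,z,psi):
    """deltas in tool axes to reach world x,y,z (m) with tool y at angle psi (deg)"""
    s=read_state();R=cv2.Rodrigues(np.array(s['tcp_rot'],float))[0]
    p=np.degrees(np.arctan2(R[1,1],R[0,1]))
    dl=R.T@(np.array([x,y,z])-s['tool_pos'])
    print('t',round(float(s['time']),2),'pos',np.round(s['tool_pos'],4),'psi',round(p,2),'zt',np.round(R[:,2],3),'-> d',np.round(dl,4),'roll',round((p-psi+180)%360-180,2))
E
python3 -c "
from h import *
to(.42,.15,.24,10)"
```

```text
t 0.1 pos [0.1686 0.6528 0.2007] psi 75.51 zt [-0.001 -0.002 -1.   ] -> d [-0.3692 -0.424  -0.0385] roll 65.51
```

Emit:
step_arm(commands=[{"fingers": 0.5,"dx": -0.1,"dy": -0.15,"dz": -0.035,"roll": 10},{"fingers": 0.5,"dx": -0.369,"dy": -0.424,"dz": -0.038,"roll": 65},{"fingers": 0.5,"dx": -0.369,"dy": -0.424,"dz": -0.038,"roll": 65},{"fingers": 0.5,"dx": -0.369,"dy": -0.424,"dz": -0.038,"roll": 65},{"fingers": 0.5,"dx": -0.369,"dy": -0.424,"dz": -0.038,"roll": 65},{"fingers": 0.5,"dx": -0.369,"dy": -0.424,"dz": -0.038,"roll": 65},{"fingers": 0.5,"dx": -0.369,"dy": -0.424,"dz": -0.038,"roll": 65},{"fingers": 0.5,"dx": -0.369,"dy": -0.424,"dz": -0.038,"roll": 65}])

```text
time: 1.1
tool_pos: [0.3907, 0.2059, 0.2364]
tcp_rot: [2.008, 2.416, 0.0]
wrist_force: [0.8, 0.5, 0.6]
width: 0.251
grip_force: 0.0
```

```bash
python3 -c "
from h import *
to(.557,-.351,.16,0);print(read_state()['width'])"
```

```text
t 1.1 pos [0.3907 0.2059 0.2364] psi 10.53 zt [ 0.  0. -1.] -> d [-0.5779  0.0618  0.0764] roll 10.53
0.25136873807254306
```

Emit:
step_arm(commands=[{"fingers": 0.6,"dx": -0.55,"dy": 0.05,"dz": 0.02,"roll": 10},{"fingers": 0.6,"dx": -0.55,"dy": 0.05,"dz": 0.02,"roll": 10},{"fingers": 0.6,"dx": -0.55,"dy": 0.05,"dz": 0.02,"roll": 10},{"fingers": 0.6,"dx": -0.55,"dy": 0.05,"dz": 0.02,"roll": 10},{"fingers": 0.6,"dx": -0.55,"dy": 0.05,"dz": 0.02,"roll": 10},{"fingers": 0.6,"dx": -0.55,"dy": 0.05,"dz": 0.02,"roll": 10},{"fingers": 0.6,"dx": -0.55,"dy": 0.05,"dz": 0.02,"roll": 10},{"fingers": 0.6,"dx": -0.55,"dy": 0.05,"dz": 0.02,"roll": 10}])

```text
time: 2.1
tool_pos: [0.5256, -0.2751, 0.2178]
tcp_rot: [-2.211, -2.23, -0.0]
wrist_force: [0.6, 0.1, 0.9]
width: 0.198
grip_force: 0.0
```

Emit:
step_arm(commands=[{"fingers": 0.6,"dx": 0},{"fingers": 0.6,"dx": 0},{"fingers": 0.6,"dx": 0}])

```text
invalid input
```

```bash
python3 -c "
from h import *
to(.557,-.351,.11,0);print(read_state()['width'])"
```

```text
t 2.1 pos [ 0.5256 -0.2751  0.2178] psi 0.49 zt [-0.     0.001 -1.   ] -> d [-0.0762  0.0307  0.1078] roll 0.49
0.19821763807675316
```

Emit:
step_arm(commands=[{"fingers": 0.6,"dx": -0.04,"dy": 0.03,"dz": 0.05,"roll": 0.5},{"fingers": 0.6,"dx": -0.04,"dy": 0.03,"dz": 0.05,"roll": 0.5},{"fingers": 0.6,"dx": -0.04,"dy": 0.03,"dz": 0.05,"roll": 0.5},{"fingers": 0.6,"dx": -0.04,"dy": 0.03,"dz": 0.05,"roll": 0.5}])

```text
time: 2.6
tool_pos: [0.5564, -0.3121, 0.1701]
tcp_rot: [2.219, 2.222, 0.001]
wrist_force: [-1.2, 0.1, -0.4]
width: 0.198
grip_force: 0.0
```

```bash
python3 -c "
from h import *
to(.557,-.351,.11,0);print(read_state()['width'])"
```

```text
t 2.6 pos [ 0.5564 -0.3121  0.1701] psi 0.08 zt [ 0.002 -0.001 -1.   ] -> d [-0.0389  0.0005  0.0601] roll 0.08
0.19778774703771929
```

Emit:
step_arm(commands=[{"fingers": 0.6,"dx": -0.039,"dy": 0.0005,"dz": 0.06,"roll": 0},{"fingers": 0.6,"dx": -0.039,"dy": 0.0005,"dz": 0.06,"roll": 0},{"fingers": 0.6,"dx": -0.039,"dy": 0.0005,"dz": 0.06,"roll": 0},{"fingers": 0.6,"dx": -0.039,"dy": 0.0005,"dz": 0.06,"roll": 0}])

```text
time: 3.1
tool_pos: [0.5579, -0.3517, 0.1111]
tcp_rot: [2.218, 2.22, 0.002]
wrist_force: [-0.5, -0.3, -0.1]
width: 0.199
grip_force: 0.0
```

```bash
python3 -c "
from h import *
to(.557,-.351,.068,0)
im,d=look('side')
cv2.imwrite('pics/s1.png',cv2.resize(im[230:384,260:460],None,fx=3,fy=3,interpolation=cv2.INTER_CUBIC))"
```

```text
t 3.1 pos [ 0.5579 -0.3517  0.1111] psi 0.06 zt [ 0.003 -0.002 -1.   ] -> d [ 0.0008 -0.001   0.0431] roll 0.06
```

View pics/s1.png

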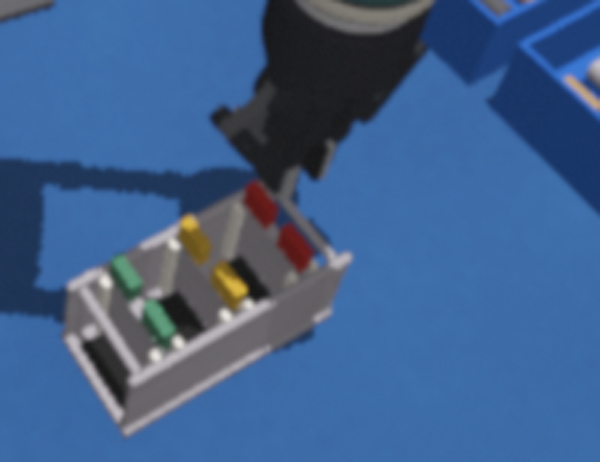

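The fingertips at crop (270,180) sit over the red heel at crop (278,225), one on each side of it. I'll descend now.

Emit:
step_arm(commands=[{"fingers": 0.6,"dx": 0,"dy": -0.001,"dz": 0.015,"roll": 0},{"fingers": 0.6,"dx": 0,"dy": -0.001,"dz": 0.03,"roll": 0},{"fingers": 0.6,"dx": 0,"dy": -0.001,"dz": 0.043,"roll": 0},{"fingers": 0.6,"dx": 0,"dy": -0.001,"dz": 0.043,"roll": 0}])

```text
time: 3.65
tool_pos: [0.554, -0.3508, 0.0627]
tcp_rot: [-2.218, -2.219, 0.001]
wrist_force: [-0.1, -0.3, -0.4]
width: 0.197
grip_force: 0.0
```

Emit:
step_arm(commands=[{"fingers": 1,"dx": 0,"dy": 0,"dz": 0,"roll": 0},{"fingers": 1,"dx": 0,"dy": 0,"dz": 0,"roll": 0},{"fingers": 1,"dx": 0,"dy": 0,"dz": 0,"roll": 0},{"fingers": 1,"dx": 0,"dy": 0,"dz": 0,"roll": 0}], squeeze=50)

```text
time: 4.15
tool_pos: [0.5572, -0.3516, 0.0649]
tcp_rot: [2.22, 2.22, 0.003]
wrist_force: [5.3, 0.5, -6.7]
width: 0.036
grip_force: 48.5
```

Emit:
step_arm(commands=[{"fingers": 1,"dx": 0,"dy": 0,"dz": -0.03,"roll": 0},{"fingers": 1,"dx": 0,"dy": 0,"dz": -0.06,"roll": 0},{"fingers": 1,"dx": 0,"dy": 0,"dz": -0.09,"roll": 0},{"fingers": 1,"dx": 0,"dy": 0,"dz": -0.12,"roll": 0},{"fingers": 1,"dx": 0,"dy": 0,"dz": -0.14,"roll": 0},{"fingers": 1,"dx": 0,"dy": 0,"dz": -0.14,"roll": 0},{"fingers": 1,"dx": 0,"dy": 0,"dz": -0.14,"roll": 0}])

```text
time: 5.03
tool_pos: [0.5548, -0.3514, 0.204]
tcp_rot: [-2.22, -2.22, 0.001]
wrist_force: [-0.1, -0.2, -3.7]
width: 0.026
grip_force: 55.2
```

```bash
python3 -c "
from h import *
to(.5,-.04,.2,-8.5)
im,d=look('side','s2full.png')
np.save('s2d.npy',d)
cv2.imwrite('pics/s2.png',cv2.resize(im[150:334,260:460],None,fx=3,fy=3,interpolation=cv2.INTER_CUBIC))"
```

```text
t 5.03 pos [ 0.5548 -0.3514  0.204 ] psi 0.01 zt [-0.002  0.001 -1.   ] -> d [ 0.3114 -0.0547  0.0044] roll 8.51
```

View pics/s2.png

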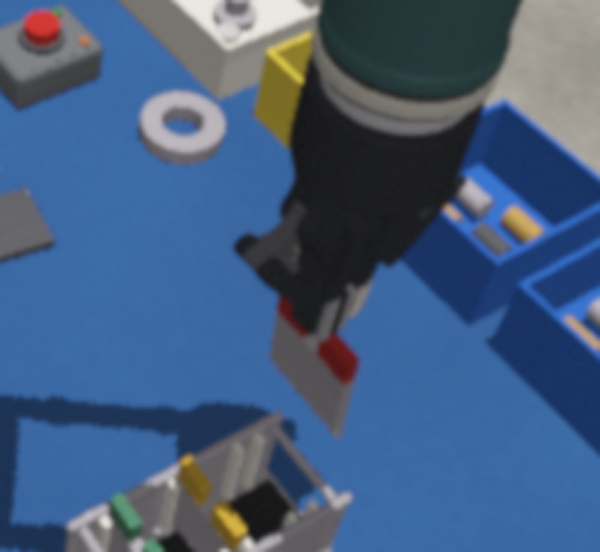

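The knife has been lifted. Its grey plate runs from (275,340) to (350,430) in the crop, with the red heel above. I need the bevel side, so I'll zoom in on the lower edge.

```bash
python3 -c "
from h import *
im=cv2.imread('pics/s2full.png')
c=im[245:300,345:385].astype(float)
c=np.clip((c-60)*1.6,0,255).astype('u1')
cv2.imwrite('pics/s3.png',cv2.resize(c,(400,550),interpolation=cv2.INTER_NEAREST))
g=im[...,1];print(g[262:298:2,350:380:2])"
```

```text
[[ 97  83  82  83  80  67  78  87  87  79  40  47  89 104 104]
 [ 92  82  82  82  82  82  92  95  62  33  25  27  49  93 103]
 [ 90  81  82  83  81  82  84  88  44  23  22  26  28  55  93]
 [ 89  82  81  83  82  82  82  80  49  25  23  26  27  28  63]
 [ 95  85  82  82  82  83  81  81  74  43  21  24  23  27  36]
 [104  92  83  82  82  83  82  81  81  71  35  22  23  25  45]
 [103 100  88  83  82  82  84  82  82  80  64  28  22  26  63]
 [103 103 101  87  83  82  82  82  82  80  80  60  33  45  87]
 [103 104 105 101  88  83  82  82  83  81  80  80  72  85 101]
 [103 104 104 104  93  84  82  82  82  83  81  81  89  93 104]
 [104 104 104 104 103  95  84  82  83  83  82  82  91  95 104]
 [104 103 105 105 106 103  93  85  83  82  82  85  94  99 105]
 [100 100 103 105 105 104 101  87  83  82  82  86  94 102 105]
 [ 88  98  97 102 105 105 104 101  89  84  82  89  95 103 105]
 [100  95  68  65  91 104 105 105 101  88  84  93  97 105 105]
 [ 93  90  60  52  76 103 105 104 105 100  88  95  99 105 104]
 [ 91  95  81  56  76 104 104 103 104 104  98 103 102 105 104]
 [ 89  78  94  78  82 103 104 104 105 105 105 103 105 105 104]]
```

View pics/s3.png

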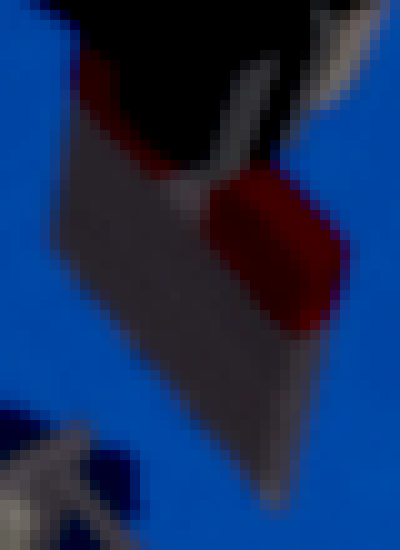

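The visible -X face is evenly shaded right down to its lower edge, so it may be the plain back. I'll turn the knife 90° and look at the other face to be sure.

Emit:
step_arm(commands=[{"fingers": 1,"dx": 0,"dy": -0.02,"dz": -0.03,"roll": 10},{"fingers": 1,"dx": 0,"dy": -0.05,"dz": -0.06,"roll": 20},{"fingers": 1,"dx": 0,"dy": -0.05,"dz": -0.09,"roll": 30},{"fingers": 1,"dx": 0,"dy": -0.05,"dz": -0.12,"roll": 40},{"fingers": 1,"dx": 0,"dy": -0.05,"dz": -0.15,"roll": 50},{"fingers": 1,"dx": 0,"dy": -0.05,"dz": -0.15,"roll": 60},{"fingers": 1,"dx": 0,"dy": -0.05,"dz": -0.15,"roll": 70},{"fingers": 1,"dx": 0,"dy": -0.05,"dz": -0.15,"roll": 80}])

```text
time: 6.08
tool_pos: [0.505, -0.3515, 0.3533]
tcp_rot: [-3.128, -0.265, 0.004]
wrist_force: [0.3, -0.1, -3.3]
width: 0.026
grip_force: 55.3
```

Emit:
step_arm(commands=[{"fingers": 1,"dx": 0,"dy": 0,"dz": 0,"roll": 10},{"fingers": 1,"dx": 0,"dy": 0,"dz": 0,"roll": 20},{"fingers": 1,"dx": 0,"dy": 0,"dz": 0,"roll": 30},{"fingers": 1,"dx": 0,"dy": 0,"dz": 0,"roll": 35},{"fingers": 1,"dx": 0,"dy": 0,"dz": 0,"roll": 35}])

```text
time: 6.7
tool_pos: [0.5051, -0.3515, 0.3535]
tcp_rot: [-3.066, 0.678, 0.004]
wrist_force: [0.5, 0.6, -2.7]
width: 0.027
grip_force: 55.3
```

```bash
python3 -c "
from h import *
to(.5,-.35,.35,-120)
im,d=look('side','s4full.png')
c=np.array(calibration('side')['world_to_cam']);K=np.array(calibration('side')['intrinsics'])
s=read_state();p=c@np.r_[s['tool_pos']+[0,0,-.04],1];u=K[0,2]+K[0,0]*p[0]/-p[2];v=K[1,2]-K[1,1]*p[1]/-p[2]
print(u,v,p[2]);u,v=int(u),int(v)
cv2.imwrite('pics/s4.png',cv2.resize(im[v-60:v+60,u-60:u+60],None,fx=5,fy=5,interpolation=cv2.INTER_NEAREST))"
```

```text
t 6.7 pos [ 0.5051 -0.3515  0.3535] psi -114.92 zt [-0.002  0.002 -1.   ] -> d [-0.0053  0.0008  0.0035] roll 5.08
348.4314092372976 238.54636165446453 -0.5880430714714121
```

View pics/s4.png

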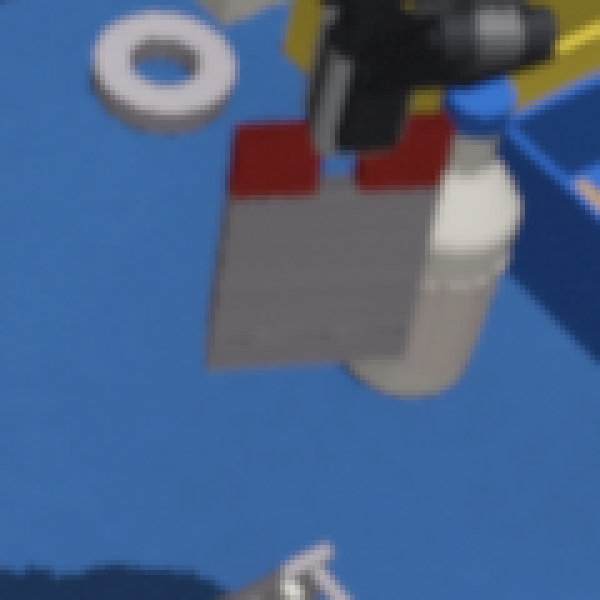

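The knife hangs straight. There is a faint line across this face near the bottom, at crop row 330, about 12 mm above the edge. I'll check it with numbers.

```bash
python3 -c "
from h import *
im=cv2.imread('pics/s4full.png').astype(float)
u0,v0=348-60,238-60
# lower face strip, rows 38..76 of crop
for r in range(40,78): 
    print(r, np.round(im[v0+r,u0+48:u0+78].mean(0),1), np.round(im[v0+r,u0+44:u0+82:3,1]).astype(int))"
```

```text
40 [ 96.6  92.8 100.1] [91 80 85 87 91 91 94 98 98 98 96 97 97]
41 [100.2  96.   99.9] [89 92 95 95 95 96 96 96 97 97 97 97 98]
42 [101.2  97.1 100.3] [86 96 96 96 95 96 97 97 98 98 98 98 99]
43 [101.9  97.8 101.1] [85 96 97 98 97 97 98 98 98 99 99 99 98]
44 [102.1  98.1 101.2] [83 97 97 98 97 98 98 99 99 99 98 98 98]
45 [101.8  97.7 100.9] [81 97 97 97 97 98 98 98 98 98 98 98 98]
46 [102.   97.7 101.1] [82 97 98 97 97 98 98 98 98 99 99 99 98]
47 [102.3  97.9 101.5] [81 97 96 98 97 98 98 98 99 99 99 99 98]
48 [102.6  98.1 101.7] [83 97 97 98 98 98 98 98 98 98 99 98 99]
49 [102.3  98.  101.4] [85 98 98 98 97 98 99 98 98 99 98 98 98]
50 [102.4  98.1 101.4] [84 96 98 97 98 98 98 98 99 99 98 98 98]
51 [102.5  98.3 101.5] [82 97 98 98 98 99 99 98 99 99 98 98 98]
52 [102.8  98.4 101.7] [ 83  98  97  97  99  99 100  99  99  99  99  99  98]
53 [103.1  98.8 102.3] [85 98 99 98 99 99 99 99 99 99 99 99 99]
54 [103.8  99.8 103.1] [ 90  99  99  99  99 100 100 100 100  99 100 100 100]
55 [104.3 100.1 103.4] [ 92  99 100 101 100 100 101 100 100 100 100  99  99]
56 [103.8  99.6 103. ] [ 96  99  99 1
[... 891 characters left out ...]
98 101]
69 [101.8  97.6 101.1] [ 98  98  97  98  99  98  98  98  97  97  98  97 102]
70 [101.9  97.9 101.2] [ 98  98  97  98  97  98  98  98  97  99  99 100 106]
71 [105.2  99.8 102.1] [ 97  98  97  97  98  98  99  99  96 103 106 108 115]
72 [116.1 103.  100.3] [ 97  99 100  99 100 100 101 102  89 111 116 118 123]
73 [132.5 104.8  90.4] [100 101 102 101 101 102 102 101  85 113 123 125 128]
74 [144.3 105.1  78.3] [103 101 102 102 102 102 102 102  93 107 124 127 132]
75 [148.7 104.5  72.2] [103 101 101 102 102 102 102 102  99  92 123 129 132]
76 [151.  103.6  68.8] [104 102 101 102 102 102 102 102 100  88 115 130 133]
77 [154.1 103.1  65.5] [104 102 102 103 102 102 103 102 100  97 105 126 131]
```

```bash
cat > bev.py <<'E'
from h import *
# signed offset (mm) of face points from plane of the mid face, vs height
s=read_state();R=cv2.Rodrigues(np.array(s['tcp_rot'],float))[0]
acc=[]
for k in range(4):
    im,d=look('side');P=pts('side',d)
    L=(P-s['tool_pos'])@R   # tool coords: x width, y normal, z down
    m=(abs(L[...,0])<.024)&(abs(L[...,1])<.02)&(L[...,2]>.008)&(L[...,2]<.085);acc.append(L[m])
q=np.vstack(acc)*1000
f=q[(q[:,2]>15)&(q[:,2]<45)];A=np.c_[f[:,[0,2]],np.ones(len(f))];c=np.linalg.lstsq(A,f[:,1],rcond=None)[0]
res=q[:,1]-np.c_[q[:,[0,2]],np.ones(len(q))]@c;print('plane',c)
for z in range(8,84,3):
    k=(q[:,2]>=z)&(q[:,2]<z+3)
    if k.any(): print(z,k.sum(),round(np.median(res[k]),2),round(res[k].std(),2))
E
python3 bev.py
```

```text
plane [0.00735912 0.1128339  6.5828942 ]
8 235 -0.08 0.68
11 230 -0.06 0.71
14 227 0.04 0.69
17 214 0.05 0.71
20 212 0.01 0.75
23 222 0.01 0.69
26 201 -0.15 0.73
29 223 -0.01 0.74
32 216 -0.03 0.69
35 212 -0.02 0.73
38 208 0.01 0.7
41 206 0.06 0.69
44 209 0.06 0.73
47 191 -0.07 0.69
50 103 -0.34 0.56
53 1 -1.86 0.0
```

Run:
```python
from h import *
P=pts('side',np.load('s2d.npy'))-np.array([.5548,-.3514,.204])
R=np.array([[0,1,0],[1,0,0],[0,0,-1.]])
L=P@R
m=(abs(L[...,0])<.024)&(abs(L[...,1])<.02)&(L[...,2]>.008)&(L[...,2]<.085)
q=L[m]*1000
f=q[(q[:,2]>15)&(q[:,2]<40)];A=np.c_[f[:,[0,2]],np.ones(len(f))];c=np.linalg.lstsq(A,f[:,1],rcond=None)[0]
res=q[:,1]-np.c_[q[:,[0,2]],np.ones(len(q))]@c;print('plane',c)
for z in range(8,84,3):
    k=(q[:,2]>=z)&(q[:,2]<z+3)
    if k.any(): print(z,k.sum(),round(np.median(res[k]),2),round(res[k].std(),2))
```

```text
plane [0.00037672 0.11302901 0.22550054]
8 20 -0.1 0.5
11 22 -0.05 0.53
14 22 -0.08 0.52
17 18 0.07 0.45
20 21 0.06 0.4
23 22 0.06 0.51
26 18 -0.07 0.42
29 24 -0.18 0.55
32 18 -0.05 0.57
35 21 0.04 0.48
38 17 -0.03 0.37
41 2 0.38 0.32
50 3 4.95 0.13
```

On the -X face, the flat part stops 12 mm above the edge and then recedes. The +X face is flat right to the edge. So the bevel faces -X, and no half turn is needed. Now I'll refine the stand and inspection frames.

```bash
cat > fr.py <<'E'
from h import *
from scipy.optimize import least_squares
for n in("side","top"):
    d=np.load(n+'d.npy');P=pts(n,d)*1000;im=cv2.imread(f'pics/{n}0.png');hsv=cv2.cvtColor(im,cv2.COLOR_BGR2HSV).astype(int);S,V=hsv[...,1],hsv[...,2]
    B=lambda a,b,c,e,lo,hi:(P[...,0]>a)&(P[...,0]<b)&(P[...,1]>c)&(P[...,1]<e)&(P[...,2]>lo)&(P[...,2]<hi)
    # rails
    p=P[B(450,545,-80,-5,66,109)]
    def f(v): y=np.radians(v[0]); return p[:,0]*np.cos(y)+p[:,1]*np.sin(y)-(p[:,2]-60)/np.tan(np.radians(50))-v[1]
    r=least_squares(f,[-8.5,480],loss='soft_l1',f_scale=1.5);y=np.radians(r.x[0]);res=f(r.x)
    k=abs(res)<3;yy=-p[k,0]*np.sin(y)+p[k,1]*np.cos(y)
    print(n,'rails yaw',r.x[0],'seat x\'',r.x[1],'inl',k.mean(),len(p),'y\' range',np.percentile(yy,[1,3,50,97,99]))
    # stand base
    m=(B(420,580,-85,0,4,20)&(S<110)).astype('u1');N,l,st,c=cv2.connectedComponentsWithStats(m);i=1+st[1:,4].argmax()
    print(n,'base',cv2.minAreaRect(P[l==i][:,:2].astype('f4')),st[i,4])
    # inspection plate
    m=(B(380,680,180,560,6,18)&(S<70)&(V>140)).astype('u1');N,l,st,c=cv2.connectedComponentsWithStats(m);i=1+st[1:,4].argmax()
    print(n,'plate',cv2.minAreaRect(P[l==i][:,:2].astype('f4')),st[i,4])
    # bed (dark) 
    m=(B(490,640,215,330,43,49)&(V<120)).astype('u1');N,l,st,c=cv2.connectedComponentsWithStats(m);i=1+st[1:,4].argmax()
    print(n,'bed',cv2.minAreaRect(P[l==i][:,:2].astype('f4')),st[i,4])
E
python3 fr.py
```

```text
side rails yaw -5.952301733514115 seat x' 489.8953869402618 inl 0.24096385542168675 332 y' range [-12.90454309 -11.66981053  25.86831372  32.88792505  33.42077964]
side base ((518.0091552734375, -43.62746810913086), (62.63847732543945, 120.43608856201172), 82.42317962646484) 849
side plate ((536.6211547851562, 356.92926025390625), (152.22116088867188, 291.3907165527344), 11.174277305603027) 2078
side bed ((557.0874633789062, 262.50091552734375), (76.06148529052734, 54.97434616088867), 12.669529914855957) 238
top rails yaw -7.8952185286541505 seat x' 481.20913410303757 inl 0.5905511811023622 127 y' range [ 7.64531267  7.84806738 13.93476146 50.96416661 51.26547492]
top base ((516.4500732421875, -42.39515686035156), (60.46643829345703, 119.40776062011719), 82.43418884277344) 486
top plate ((536.454833984375, 358.078125), (154.076416015625, 290.5981750488281), 11.216224670410156) 3964
top bed ((589.51611328125, 260.2311706542969), (2.611743450164795, 0.0), 165.98486328125) 2
```

Run:
```python
from h import *
y=np.radians(-7.57);c,s=np.cos(y),np.sin(y)
for n in("side","top"):
    P=pts(n,np.load(n+'d.npy')).reshape(-1,3)*1000
    X=P[:,0]*c+P[:,1]*s;Y=-P[:,0]*s+P[:,1]*c-25.5;Z=P[:,2]
    X=X-518.4
    k=(abs(X)<60)&(abs(Y)<30)&(Z>50)&(Z<116);X,Y,Z=X[k],Y[k],Z[k]
    t=X-(Z-60)/np.tan(np.radians(50))
    k=Z>64
    print(n,'y hist',np.histogram(Y[k],np.arange(-30,31,4)))
    for side in(-1,1):
        r=k&(abs(Y-side*18.5)<3); print(side,'t hist',np.histogram(t[r],np.arange(-50,20,3))[0],'start -50 step3')
    for lo in range(50,116,5):
        b=(Z>=lo)&(Z<lo+5)&(abs(Y)<24)
        if b.sum(): print(lo,b.sum(),'X',np.round(np.percentile(X[b],[2,25,50,75,98]),1),'Y',np.round(np.percentile(Y[b],[2,98]),1))
```

```text
side y hist (array([  0,  29, 115,  31,   7,   4,   5,   3,   6,   5,   9, 121,  38,
         5,   0]), array([-30, -26, -22, -18, -14, -10,  -6,  -2,   2,   6,  10,  14,  18,
        22,  26,  30]))
-1 t hist [ 3  2  0  0  7 38  9  8 14  8  7  3  2  5  3  5  1  1  0  0  0  0  0] start -50 step3
1 t hist [ 1  3  0  1  3 32 13  9 11 10  5  1  3  1  4  2  1  2  1  0  0  0  0] start -50 step3
50 26 X [-33.1 -27.6 -23.    3.9   9.4] Y [-22.3  20.6]
55 47 X [-36.9 -33.1 -29.3  -8.5   9.9] Y [-21.6  22. ]
60 80 X [-47.1 -39.4 -33.9 -24.2  10. ] Y [-23.3  22.1]
65 85 X [-46.6 -43.9 -40.1 -19.4   8. ] Y [-22.7  22.2]
70 40 X [-24.3 -20.3 -12.    3.1   9.5] Y [-22.6  21.3]
75 45 X [-21.4 -16.9 -10.3   2.3   9. ] Y [-22.6  19. ]
80 42 X [-18.1 -13.1  -7.3   2.3   9.7] Y [-22.8  21.6]
85 40 X [-12.4  -9.2  -7.    0.7   9.6] Y [-22.9  21.8]
90 31 X [-6.8 -4.9  0.   5.   9.5] Y [-22.5  20. ]
95 29 X [-4.2 -1.9  0.3  6.7 11.7] Y [-22.2  20.8]
100 29 X [-0.   2.3  5.  11.3 13.8] Y [-22.   20.9]
105 14 X [3.6 4.2 6.4 7.2 9.4] Y [-21.6  19.2]
top y hist (array([ 0,  0, 21, 37,  9,  3,  8,  3,  8,  4,
[... 312 characters left out ...]
50 2 X [-33.3 -24.8 -15.6  -6.4   2.1] Y [-12.6  -5.2]
55 38 X [-38.4 -34.9   1.    3.5   6.3] Y [-15.7  15.6]
60 42 X [-44.7 -40.5 -38.6 -35.7 -22.8] Y [-19.7  22.8]
65 44 X [-49.6 -47.5 -44.8 -42.5 -29.7] Y [-19.9  22.1]
70 18 X [-48.2 -45.5 -27.8 -25.   -1. ] Y [-20.   21.2]
75 7 X [-25.1 -23.6 -22.7 -21.7   1.1] Y [-19.   20.9]
80 13 X [-21.  -18.6 -17.6 -15.8  -2.5] Y [-20.3  22. ]
85 9 X [-15.2 -13.5 -13.1 -11.1  -3.1] Y [-17.5  22.6]
90 11 X [-12.3 -10.8  -9.4  -8.   -6.1] Y [-20.1  22.5]
95 8 X [-8.1 -6.1 -4.9 -2.9 -2.2] Y [-19.2  18.2]
100 15 X [-4.4  0.8  9.4 11.  12.6] Y [-19.7  22.4]
105 18 X [-0.9  2.3  4.2  6.8  9. ] Y [-20.6  22. ]
110 1 X [4.7 4.7 4.7 4.7 4.7] Y [-14.8 -14.8]
```

Both views agree on the stand: yaw -7.6°, seat at (482.5,-38.4,60) mm. The inspection origin is (553.4,272.2) mm with yaw 11.2°, which puts the pin at (580.9,277.6). I'll go to a point above the stand.

```bash
python3 -c "
from h import *
to(.468,-.036,.21,-7.57)"
```

```text
t 6.95 pos [ 0.5055 -0.3518  0.355 ] psi -114.94 zt [-0.001  0.    -1.   ] -> d [-0.167  -0.2706  0.1451] roll -107.37
```

Emit:
step_arm(commands=[{"fingers": 1,"dx": -0.02,"dy": -0.03,"dz": 0.015,"roll": -10},{"fingers": 1,"dx": -0.04,"dy": -0.06,"dz": 0.03,"roll": -20},{"fingers": 1,"dx": -0.06,"dy": -0.09,"dz": 0.045,"roll": -30},{"fingers": 1,"dx": -0.08,"dy": -0.13,"dz": 0.06,"roll": -40},{"fingers": 1,"dx": -0.1,"dy": -0.16,"dz": 0.075,"roll": -50},{"fingers": 1,"dx": -0.12,"dy": -0.2,"dz": 0.09,"roll": -60},{"fingers": 1,"dx": -0.145,"dy": -0.235,"dz": 0.1,"roll": -70},{"fingers": 1,"dx": -0.167,"dy": -0.27,"dz": 0.1,"roll": -80}])

```text
time: 7.95
tool_pos: [0.467, -0.0352, 0.2544]
tcp_rot: [-2.781, -1.459, 0.002]
wrist_force: [0.4, -0.0, -1.9]
width: 0.027
grip_force: 55.3
```

Emit:
step_arm(commands=[{"fingers": 1,"dx": 0,"dy": 0,"dz": 0,"roll": -10},{"fingers": 1,"dx": 0,"dy": 0,"dz": 0,"roll": -20},{"fingers": 1,"dx": 0,"dy": 0,"dz": 0,"roll": -27},{"fingers": 1,"dx": 0,"dy": 0,"dz": 0,"roll": -27}])

```text
time: 8.45
tool_pos: [0.4682, -0.0365, 0.2556]
tcp_rot: [2.371, 2.06, 0.0]
wrist_force: [-0.3, -0.7, -2.1]
width: 0.027
grip_force: 55.3
```

Run:
```python
from h import *
to(.468,-.036,.18,-7.57)
s=read_state();R=cv2.Rodrigues(np.array(s['tcp_rot'],float))[0]
for n in('side','top'):
    im,d=look(n,n+'5.png');L=((pts(n,d)-s['tool_pos'])@R)*1000
    m=(abs(L[...,0])<50)&(abs(L[...,1])<35)&(L[...,2]>12)&(L[...,2]<65);q=L[m]
    print(n,len(q))
    for z in range(12,64,6):
        k=(q[:,2]>=z)&(q[:,2]<z+6)
        if k.sum()>3: print(z,k.sum(),'x',np.round(np.percentile(q[k,0],[1,50,99]),1),'y',np.round(np.percentile(q[k,1],[2,50,98]),1))
```

```text
t 8.45 pos [ 0.4682 -0.0365  0.2556] psi -8.03 zt [ 0. -0. -1.] -> d [ 0.0005 -0.0003  0.0756] roll -0.46
side 111
12 21 x [-29.3 -22.4  24.5] y [1.5 2.1 7.9]
18 24 x [-31.3 -23.8  20.2] y [ 2.2  2.8 10. ]
24 18 x [-29.8 -18.2  24.2] y [3.  3.5 9.3]
30 20 x [-29.9 -22.9  25.6] y [ 3.7  4.2 11.7]
36 17 x [-30.3 -24.6  24.9] y [ 4.2  5.1 11.3]
42 8 x [-30.5 -28.3 -27.2] y [ 7.5 10.1 13. ]
top 0
```

Emit:
step_arm(commands=[{"fingers": 1,"dx": 0.002,"dy": 0,"dz": 0.05,"roll": -0.5},{"fingers": 1,"dx": 0.002,"dy": 0,"dz": 0.1,"roll": -0.5},{"fingers": 1,"dx": 0.002,"dy": 0,"dz": 0.13,"roll": -0.5},{"fingers": 1,"dx": 0.002,"dy": 0,"dz": 0.132,"roll": -0.5},{"fingers": 1,"dx": 0.002,"dy": 0,"dz": 0.132,"roll": -0.5}])

```text
time: 9.18
tool_pos: [0.4695, -0.0348, 0.1247]
tcp_rot: [2.362, 2.07, 0.002]
wrist_force: [-0.1, -0.1, -1.0]
width: 0.026
grip_force: 55.4
```

Emit:
step_arm(commands=[{"fingers": 1,"dx": 0,"dy": 0,"dz": 0.003,"roll": 0},{"fingers": 1,"dx": 0,"dy": 0,"dz": 0.003,"roll": 0}])

```text
time: 9.43
tool_pos: [0.4694, -0.0348, 0.1217]
tcp_rot: [2.361, 2.07, 0.002]
wrist_force: [-1.3, 0.5, -2.2]
width: 0.027
grip_force: 55.4
```

Emit:
step_arm(commands=[{"fingers": 1,"dx": 0,"dy": 0,"dz": 0.003,"roll": 0},{"fingers": 1,"dx": 0,"dy": 0,"dz": 0.003,"roll": 0}])

```text
time: 9.68
tool_pos: [0.4683, -0.0346, 0.1174]
tcp_rot: [-2.362, -2.072, 0.0]
wrist_force: [0.9, -0.8, -2.1]
width: 0.027
grip_force: 55.4
```

Emit:
step_arm(commands=[{"fingers": 1,"dx": 0,"dy": 0,"dz": 0.002,"roll": 0},{"fingers": 1,"dx": 0,"dy": 0,"dz": 0.002,"roll": 0}])

```text
time: 9.93
tool_pos: [0.4683, -0.0346, 0.1152]
tcp_rot: [-2.361, -2.071, 0.0]
wrist_force: [0.9, 0.3, -2.5]
width: 0.024
grip_force: 55.4
```

Emit:
step_arm(commands=[{"fingers": 1,"dx": 0,"dy": 0,"dz": 0.002,"roll": 0},{"fingers": 1,"dx": 0,"dy": 0,"dz": 0.002,"roll": 0}])

```text
time: 10.18
tool_pos: [0.4684, -0.0346, 0.1133]
tcp_rot: [-2.362, -2.072, 0.0]
wrist_force: [0.6, 0.4, -1.8]
width: 0.025
grip_force: 55.2
```

Emit:
step_arm(commands=[{"fingers": 1,"dx": 0,"dy": 0,"dz": 0.002,"roll": 0},{"fingers": 1,"dx": 0,"dy": 0,"dz": 0.002,"roll": 0}])

```text
time: 10.42
tool_pos: [0.4693, -0.0347, 0.1123]
tcp_rot: [2.361, 2.071, 0.002]
wrist_force: [0.0, -0.3, 4.1]
width: 0.026
grip_force: 57.4
```

Contact came at TCP z≈0.112, as predicted. I'll open a little so the knife stands loosely between the fingers, then guide it over towards +x.

Emit:
step_arm(commands=[{"fingers": 0.75,"dx": 0,"dy": 0,"dz": 0,"roll": 0},{"fingers": 0.6,"dx": 0,"dy": 0.002,"dz": -0.001,"roll": 0},{"fingers": 0.55,"dx": 0,"dy": 0.005,"dz": -0.002,"roll": 0},{"fingers": 0.55,"dx": 0,"dy": 0.008,"dz": -0.002,"roll": 0},{"fingers": 0.55,"dx": 0,"dy": 0.011,"dz": -0.002,"roll": 0},{"fingers": 0.55,"dx": 0,"dy": 0.014,"dz": -0.002,"roll": 0}])

```text
time: 11.18
tool_pos: [0.4826, -0.0365, 0.1134]
tcp_rot: [2.362, 2.072, -0.0]
wrist_force: [0.1, 0.4, -0.6]
width: 0.223
grip_force: 0.1
```

```bash
cat > kn.py <<'E'
from h import *
import sys
# leaning profile in stand frame (seat origin), x' and z
y=np.radians(-7.57);c,s=np.cos(y),np.sin(y)
im,d=look('side',sys.argv[1]);P=pts('side',d)*1000
X=(P[...,0]-482.5)*c+(P[...,1]+38.4)*s;Y=-(P[...,0]-482.5)*s+(P[...,1]+38.4)*c;Z=P[...,2]-60
hsv=cv2.cvtColor(im,cv2.COLOR_BGR2HSV).astype(int)
red=((hsv[...,0]<8)|(hsv[...,0]>172))&(hsv[...,1]>120)&(abs(X)<90)&(abs(Y)<50)&(Z>0)
print('red',red.sum(),'X',np.percentile(X[red],[2,50,98]).round(1),'Y',np.percentile(Y[red],[2,50,98]).round(1),'Z',np.percentile(Z[red],[2,50,98]).round(1))
g=(hsv[...,1]<70)&(hsv[...,2]>60)&(abs(Y)<29)&(X>-40)&(X<60)
for z in range(5,80,8):
    k=g&(Z>z)&(Z<z+8)
    if k.sum()>2: print(z,k.sum(),'X',np.percentile(X[k],[5,50,95]).round(1),'Y',np.percentile(Y[k],[2,98]).round(1))
E
python3 kn.py s6.png; python3 -c "
from h import *
to(.5,-.038,.112,-7.57)"
```

```text
red 49 X [-9.  -6.6 30.1] Y [-27.3 -19.5  -4.7] Z [ 70.3  83.4 366.1]
5 53 X [-0.7 23.  43.3] Y [-27.5  20.7]
13 56 X [-6.2 24.2 41.8] Y [-27.4  21.2]
21 56 X [-6.7 28.8 42. ] Y [-26.7  20. ]
29 46 X [-7.1 15.4 41.7] Y [-27.7  18.5]
37 53 X [-7.2 37.1 45.7] Y [-27.9  22.6]
45 28 X [-7.8 -6.9 41.6] Y [-28.1  20.5]
53 23 X [-7.9 -7.5 -1.4] Y [-28.4  16.4]
61 13 X [-8.1 -7.6 -2.5] Y [-27.4  10.7]
t 11.22 pos [ 0.4831 -0.0366  0.1135] psi -7.48 zt [ 0.001 -0.    -1.   ] -> d [0.0008 0.017  0.0015] roll 0.09
```

Emit:
step_arm(commands=[{"fingers": 0.55,"dx": 0,"dy": 0.003,"dz": 0,"roll": 0},{"fingers": 0.55,"dx": 0,"dy": 0.006,"dz": 0,"roll": 0},{"fingers": 0.55,"dx": 0,"dy": 0.009,"dz": 0,"roll": 0},{"fingers": 0.55,"dx": 0,"dy": 0.012,"dz": 0,"roll": 0},{"fingers": 0.5,"dx": 0,"dy": 0.015,"dz": 0,"roll": 0},{"fingers": 0.45,"dx": 0,"dy": 0.018,"dz": 0,"roll": 0},{"fingers": 0.4,"dx": 0,"dy": 0.021,"dz": 0,"roll": 0},{"fingers": 0.35,"dx": 0,"dy": 0.024,"dz": 0,"roll": 0}])

```text
time: 12.22
tool_pos: [0.5064, -0.0396, 0.1134]
tcp_rot: [-2.362, -2.072, -0.0]
wrist_force: [-0.1, -0.1, 0.1]
width: 0.324
grip_force: 0.0
```

```bash
python3 kn.py s7.png; python3 -c "
from h import *
to(.5,-.038,.112,-7.57)"
```

```text
red 133 X [37.5 43.5 84.4] Y [-27.  -10.4  24.5] Z [ 53.9  63.  363.6]
5 68 X [-0.3  2.4 42. ] Y [-26.5  25.2]
13 99 X [ 2.6  6.7 39.5] Y [-27.   27.8]
21 95 X [ 8.8 12.7 36.7] Y [-27.1  27.1]
29 86 X [14.4 18.8 39.3] Y [-28.   27.2]
37 101 X [20.5 25.4 35.2] Y [-27.4  28. ]
45 91 X [28.7 32.6 39.9] Y [-27.2  26.8]
53 9 X [33.8 35.  36.4] Y [-27.3  13.1]
t 12.28 pos [ 0.5068 -0.0397  0.1135] psi -7.49 zt [ 0.001 -0.    -1.   ] -> d [ 0.0008 -0.0069  0.0015] roll 0.08
```

The knife already lies on the rails: its slope is about 51°, it is centred to within 1 mm, and the fingers are clear above it. I'll lift and turn 90° to take it by the sides.

Emit:
step_arm(commands=[{"fingers": 0.35,"dx": 0,"dy": 0,"dz": -0.02,"roll": 0},{"fingers": 0.35,"dx": 0,"dy": 0,"dz": -0.05,"roll": 0},{"fingers": 0,"dx": 0,"dy": 0,"dz": -0.08,"roll": -10},{"fingers": -1,"dx": 0,"dy": 0,"dz": -0.1,"roll": -20},{"fingers": -1,"dx": 0,"dy": 0,"dz": -0.1,"roll": -30},{"fingers": -1,"dx": 0,"dy": 0,"dz": -0.1,"roll": -40},{"fingers": -1,"dx": 0,"dy": 0,"dz": -0.1,"roll": -50},{"fingers": -1,"dx": 0,"dy": 0,"dz": -0.1,"roll": -60}])

```text
time: 13.28
tool_pos: [0.5061, -0.0396, 0.2134]
tcp_rot: [-1.001, -2.978, 0.0]
wrist_force: [0.4, 0.1, -0.8]
width: 1.002
grip_force: 0.0
```

Emit:
step_arm(commands=[{"fingers": -1,"dx": 0,"dy": 0,"dz": 0,"roll": -10},{"fingers": -1,"dx": 0,"dy": 0,"dz": 0,"roll": -20},{"fingers": -1,"dx": 0,"dy": 0,"dz": 0,"roll": -30},{"fingers": -1,"dx": 0,"dy": 0,"dz": 0,"roll": -30}])

```text
time: 13.78
tool_pos: [0.5061, -0.0396, 0.2134]
tcp_rot: [-0.208, -3.135, -0.0]
wrist_force: [-0.3, 0.5, -0.5]
width: 1.0
grip_force: 0.0
```

```bash
python3 kn.py s8.png; python3 -c "
from h import *
im=cv2.imread('pics/s8.png');cv2.imwrite('pics/s8c.png',cv2.resize(im[120:270,180:330],None,fx=3.5,fy=3.5,interpolation=cv2.INTER_CUBIC))
to(.515,-.043,.15,82.43)"
```

```text
red 175 X [37.3 46.1 59.9] Y [-27.2 -14.7  23.8] Z [ 55.3  65.6 401.9]
5 70 X [-0.6  2.3 41.1] Y [-26.4  27.4]
13 93 X [ 2.2  6.3 38.2] Y [-27.3  25.9]
21 97 X [ 7.6 12.5 39.6] Y [-27.4  26.4]
29 96 X [14.1 18.8 35.3] Y [-27.4  26.3]
37 95 X [21.6 26.  36.3] Y [-26.7  26.6]
45 87 X [28.  32.6 40. ] Y [-27.4  25.8]
53 9 X [34.2 35.1 36.1] Y [-25.8  20.5]
t 13.82 pos [ 0.5061 -0.0396  0.2134] psi 82.33 zt [-0.  0. -1.] -> d [-0.0093 -0.0022  0.0634] roll -0.1
```

View pics/s8c.png

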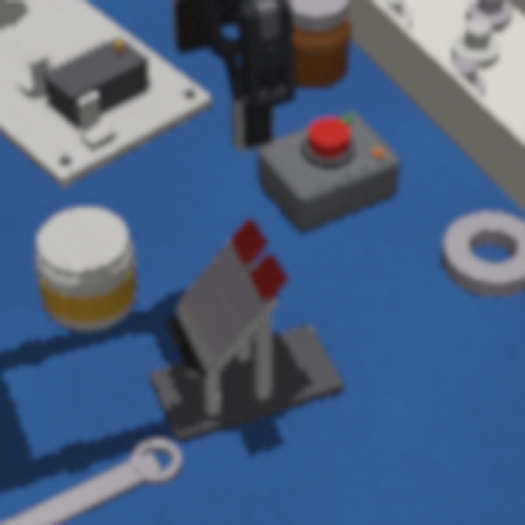

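The knife leans correctly, bevel up, with its heel towards +x. I'll take its sides at the centre of mass, with the grasp point at about (507.5,-41.7,96).

```bash
python3 -c "
from h import *
to(.5075,-.0417,.072,82.43)"
```

```text
t 13.82 pos [ 0.5061 -0.0396  0.2134] psi 82.33 zt [-0.  0. -1.] -> d [-0.0017 -0.0019  0.1414] roll -0.1
```

Emit:
step_arm(commands=[{"fingers": -1,"dx": -0.0015,"dy": -0.002,"dz": 0.05,"roll": 0},{"fingers": -1,"dx": -0.0015,"dy": -0.002,"dz": 0.08,"roll": 0},{"fingers": -1,"dx": -0.0015,"dy": -0.002,"dz": 0.11,"roll": 0},{"fingers": -1,"dx": -0.0015,"dy": -0.002,"dz": 0.13,"roll": 0},{"fingers": -1,"dx": -0.0015,"dy": -0.002,"dz": 0.141,"roll": 0},{"fingers": -1,"dx": -0.0015,"dy": -0.002,"dz": 0.141,"roll": 0}])

```text
time: 14.58
tool_pos: [0.5068, -0.0417, 0.0718]
tcp_rot: [-0.207, -3.133, -0.0]
wrist_force: [0.4, -0.1, 0.4]
width: 1.001
grip_force: 0.0
```

```bash
python3 -c "
from h import *
to(.5075,-.0417,.072,82.43)"; python3 kn.py s9.png
```

```text
t 14.57 pos [ 0.5068 -0.0417  0.0718] psi 82.45 zt [-0.002  0.    -1.   ] -> d [-0.0007  0.0001 -0.0002] roll 0.02
red 4 X [-8.3 40.8 44.4] Y [10.1 25.7 26.7] Z [ 57.7  59.7 354. ]
5 62 X [-0.5  1.6 42. ] Y [-27.   25.8]
13 97 X [ 2.  6. 38.] Y [-26.9  26.9]
21 88 X [ 7.8 11.8 17.8] Y [-27.4  26. ]
29 83 X [14.7 18.4 22.8] Y [-27.4  27.2]
37 52 X [21.5 24.7 28.5] Y [-16.7  27.7]
45 22 X [27.1 29.7 32.3] Y [-2.6 24.7]
```

Emit:
step_arm(commands=[{"fingers": 1,"dx": 0,"dy": 0,"dz": 0,"roll": 0},{"fingers": 1,"dx": 0,"dy": 0,"dz": 0,"roll": 0},{"fingers": 1,"dx": 0,"dy": 0,"dz": 0,"roll": 0},{"fingers": 1,"dx": 0,"dy": 0,"dz": 0,"roll": 0}], squeeze=50)

```text
time: 15.12
tool_pos: [0.5085, -0.0417, 0.0743]
tcp_rot: [0.205, 3.133, 0.0]
wrist_force: [-2.1, 0.7, 6.5]
width: 0.618
grip_force: 51.0
```

Emit:
step_arm(commands=[{"fingers": 1,"dx": 0,"dy": 0,"dz": -0.01,"roll": 0},{"fingers": 1,"dx": 0,"dy": 0,"dz": -0.03,"roll": 0},{"fingers": 1,"dx": 0,"dy": 0,"dz": -0.06,"roll": 0},{"fingers": 1,"dx": 0,"dy": 0,"dz": -0.09,"roll": 0},{"fingers": 1,"dx": 0,"dy": 0,"dz": -0.12,"roll": 0},{"fingers": 1,"dx": 0,"dy": 0,"dz": -0.12,"roll": 0}])

```text
time: 15.88
tool_pos: [0.5096, -0.0421, 0.1956]
tcp_rot: [0.205, 3.128, -0.001]
wrist_force: [-0.2, 0.3, -1.6]
width: 0.61
grip_force: 52.8
```

```bash
cat > hold.py <<'E'
from h import *
# held knife in tool coords (mm): x = knife length dir (tool x = -heel dir), y lateral, z down
s=read_state();R=cv2.Rodrigues(np.array(s['tcp_rot'],float))[0]
im,d=look('side','hold.png');L=((pts('side',d)-s['tool_pos'])@R)*1000
hsv=cv2.cvtColor(im,cv2.COLOR_BGR2HSV).astype(int)
m=(abs(L[...,0])<60)&(abs(L[...,1])<24)&(abs(L[...,2])<62)&(hsv[...,1]<70)&(hsv[...,2]>60);q=L[m]
r=((hsv[...,0]<8)|(hsv[...,0]>172))&(hsv[...,1]>120)&(abs(L[...,0])<70)&(abs(L[...,1])<40)&(abs(L[...,2])<80)
print('n',len(q),'red',np.median(L[r],0).round(1),r.sum())
for k in range(3):
    A=np.c_[q[:,0],np.ones(len(q))];c=np.linalg.lstsq(A,q[:,2],rcond=None)[0];e=q[:,2]-A@c;q=q[abs(e)<3*np.median(abs(e))+.5]
print('front face z=%.3f x + %.1f'%tuple(c),'angle',np.degrees(np.arctan(c[0])).round(1),len(q),'x',np.percentile(q[:,0],[1,99]).round(1),'y',np.percentile(q[:,1],[1,99]).round(1),'z',np.percentile(q[:,2],[1,99]).round(1))
print(s['width'],s['grip_force'])
E
python3 hold.py; python3 -c "
from h import *
to(.55,.27,.17,101.2)"
```

```text
n 311 red [-17.4 -26.9 -48.5] 19
front face z=1.345 x + -27.4 angle 53.4 292 x [-4.2 25.3] y [-23.5  23.5] z [-32.4   9.9]
0.6104115581502518 52.76795759797096
t 15.93 pos [ 0.5081 -0.0419  0.1934] psi 82.51 zt [ 0.003 -0.    -1.   ] -> d [-0.0008  0.3147  0.0234] roll -18.69
```

The knife is held by its sides at 53°, with the grip axis at about z_k = 50 mm. I'll move to a point above the holder.

Emit:
step_arm(commands=[{"fingers": 1,"dx": 0,"dy": 0.03,"dz": 0,"roll": -3},{"fingers": 1,"dx": -0.002,"dy": 0.07,"dz": 0,"roll": -6},{"fingers": 1,"dx": -0.004,"dy": 0.12,"dz": 0.01,"roll": -9},{"fingers": 1,"dx": -0.006,"dy": 0.17,"dz": 0.02,"roll": -12},{"fingers": 1,"dx": -0.008,"dy": 0.22,"dz": 0.023,"roll": -15},{"fingers": 1,"dx": -0.01,"dy": 0.27,"dz": 0.023,"roll": -18.7},{"fingers": 1,"dx": -0.01,"dy": 0.3,"dz": 0.023,"roll": -18.7},{"fingers": 1,"dx": -0.01,"dy": 0.315,"dz": 0.023,"roll": -18.7}])

```text
time: 16.92
tool_pos: [0.5569, 0.2702, 0.1668]
tcp_rot: [0.309, -3.122, 0.002]
wrist_force: [-0.4, -0.7, -2.0]
width: 0.614
grip_force: 52.9
```

```bash
python3 hold.py; python3 -c "
from h import *
to(.5603,.2736,.105,101.2)"
```

```text
n 292 red [-14.7  15.1 -47.6] 31
front face z=1.294 x + -26.8 angle 52.3 281 x [-10.4  26.2] y [-23.7  23.4] z [-38.8  10.8]
0.6138905246585279 52.871466279029846
t 16.98 pos [0.5573 0.2713 0.1672] psi 101.3 zt [-0.003 -0.    -1.   ] -> d [-0.0036  0.0016  0.0622] roll 0.1
```

Emit:
step_arm(commands=[{"fingers": 1,"dx": -0.0036,"dy": 0.0016,"dz": 0.03,"roll": 0},{"fingers": 1,"dx": -0.0036,"dy": 0.0016,"dz": 0.06,"roll": 0},{"fingers": 1,"dx": -0.0036,"dy": 0.0016,"dz": 0.08,"roll": 0},{"fingers": 1,"dx": -0.0036,"dy": 0.0016,"dz": 0.09,"roll": 0},{"fingers": 1,"dx": -0.0036,"dy": 0.0016,"dz": 0.09,"roll": 0}])

```text
time: 17.6
tool_pos: [0.5612, 0.2709, 0.0788]
tcp_rot: [0.306, -3.125, 0.001]
wrist_force: [0.2, 0.5, -2.7]
width: 0.619
grip_force: 52.9
```

```bash
cat > ins.py <<'E'
from h import *
import sys
# knife in inspection frame (mm)
a=np.radians(11.2);c,s=np.cos(a),np.sin(a)
for n in('side','top'):
    im,d=look(n,n+sys.argv[1]+'.png');P=pts(n,d)*1000
    X=(P[...,0]-553.4)*c+(P[...,1]-272.2)*s;Y=-(P[...,0]-553.4)*s+(P[...,1]-272.2)*c;Z=P[...,2]
    hsv=cv2.cvtColor(im,cv2.COLOR_BGR2HSV).astype(int)
    r=((hsv[...,0]<8)|(hsv[...,0]>172))&(hsv[...,1]>120)&(abs(X)<70)&(abs(Y)<45)&(Z>30)&(Z<140)
    if r.sum()>3: print(n,'red',r.sum(),'X',np.percentile(X[r],[2,50,98]).round(1),'Y',np.percentile(Y[r],[2,50,98]).round(1),'Z',np.percentile(Z[r],[2,50,98]).round(1))
    g=(hsv[...,1]<70)&(hsv[...,2]>60)&(Z>48)&(Z<140)&(abs(Y)<29)&(abs(X)<60)
    for x in range(-45,50,10):
        k=g&(X>x)&(X<x+10)
        if k.sum()>2: print('  x',x,k.sum(),'Y',np.percentile(Y[k],[2,98]).round(1),'Z',np.percentile(Z[k],[10,50,90]).round(1))
E
python3 ins.py a; python3 -c "
from h import *
to(.5603,.2736,.07,101.2)"
```

```text
side red 20 X [14.7 21.5 28. ] Y [-41.9  14.2  23.3] Z [119.5 125.7 136.5]
  x -25 51 Y [-27.6  24.8] Z [64.9 69.4 76.2]
  x -15 85 Y [-26.2  25.5] Z [75.6 82.2 88.3]
  x -5 91 Y [-28.1  25.8] Z [ 90.1  96.3 102.4]
  x 5 65 Y [-26.   23.2] Z [102.  108.2 115. ]
  x 15 10 Y [ 1.3 23.2] Z [112.7 116.8 119.3]
  x -35 12 Y [-12.2  16.9] Z [48.2 48.7 49.6]
  x -25 59 Y [-27.7  25.4] Z [49.  72.9 79.9]
  x -15 89 Y [-27.5  24.5] Z [81.5 86.7 91.9]
  x -5 59 Y [-26.7  18.9] Z [ 93.5  97.9 103.8]
  x 25 3 Y [-26.2 -24.4] Z [132.7 134.3 135. ]
t 17.7 pos [0.5625 0.2717 0.0806] psi 101.21 zt [ 0.002  0.001 -1.   ] -> d [0.0018 0.0023 0.0106] roll 0.01
```

Emit:
step_arm(commands=[{"fingers": 1,"dx": 0.001,"dy": 0.002,"dz": 0.004,"roll": 0},{"fingers": 1,"dx": 0.001,"dy": 0.002,"dz": 0.006,"roll": 0},{"fingers": 1,"dx": 0.001,"dy": 0.002,"dz": 0.006,"roll": 0},{"fingers": 1,"dx": 0.001,"dy": 0.002,"dz": 0.006,"roll": 0}])

```text
time: 18.2
tool_pos: [0.5602, 0.2733, 0.0735]
tcp_rot: [-0.307, 3.126, 0.0]
wrist_force: [-0.1, 1.0, -2.1]
width: 0.612
grip_force: 52.9
```

```bash
python3 ins.py b; python3 -c "
from h import *
to(.5603,.2736,.07,101.2)"
```

```text
side red 19 X [13.9 22.  27.8] Y [-37.7  16.9  25.4] Z [115.1 119.1 134.9]
  x -35 3 Y [27.4 28. ] Z [48.5 50.3 51.5]
  x -25 54 Y [-27.1  26.4] Z [60.9 65.1 71.8]
  x -15 102 Y [-28.3  27.3] Z [71.  78.4 83.8]
  x -5 108 Y [-28.7  26.5] Z [ 84.2  92.2 104.4]
  x 5 68 Y [-28.4  27.8] Z [ 96.1 103.4 108.9]
  x 15 9 Y [ 2.5 23.9] Z [110.  111.6 112.7]
  x -35 7 Y [-16.1   8.7] Z [48.3 49.6 50.2]
  x -25 68 Y [-26.1  27.6] Z [50.5 67.7 75.7]
  x -15 92 Y [-26.3  27.1] Z [76.4 82.1 87.1]
  x -5 46 Y [-26.4  17.8] Z [87.1 91.7 95.8]
  x 25 6 Y [-27.8 -22.2] Z [124.5 127.  129.5]
t 18.3 pos [0.5603 0.2733 0.0735] psi 101.22 zt [ 0.  0. -1.] -> d [-0.0001  0.0002  0.0035] roll 0.02
```

Emit:
step_arm(commands=[{"fingers": 1,"dx": 0,"dy": 0,"dz": 0.002,"roll": 0},{"fingers": 1,"dx": 0,"dy": 0,"dz": 0.004,"roll": 0},{"fingers": 1,"dx": 0,"dy": 0,"dz": 0.004,"roll": 0}], squeeze=25)

```text
time: 18.68
tool_pos: [0.5599, 0.2731, 0.069]
tcp_rot: [0.307, -3.126, 0.0]
wrist_force: [-0.3, 0.2, -2.3]
width: 0.614
grip_force: 52.9
```

Emit:
step_arm(commands=[{"fingers": 1,"dx": 0,"dy": 0,"dz": 0.002,"roll": 0},{"fingers": 1,"dx": 0,"dy": 0,"dz": 0.004,"roll": 0},{"fingers": 1,"dx": 0,"dy": 0,"dz": 0.004,"roll": 0}])

```text
time: 19.05
tool_pos: [0.56, 0.2732, 0.0651]
tcp_rot: [0.307, -3.126, 0.0]
wrist_force: [0.1, 0.2, -2.1]
width: 0.617
grip_force: 52.9
```

Emit:
step_arm(commands=[{"fingers": 1,"dx": 0,"dy": 0,"dz": 0.002,"roll": 0},{"fingers": 1,"dx": 0,"dy": 0,"dz": 0.004,"roll": 0},{"fingers": 1,"dx": 0,"dy": 0,"dz": 0.004,"roll": 0}])

```text
time: 19.42
tool_pos: [0.5603, 0.2733, 0.0614]
tcp_rot: [-0.307, 3.126, 0.0]
wrist_force: [0.0, 0.2, -1.3]
width: 0.617
grip_force: 52.9
```

```bash
python3 hold.py; python3 ins.py c; python3 -c "
from h import *
to(.5603,.2736,.06,101.2)"
```

```text
n 530 red [-14.   15.7 -45.6] 19
front face z=0.152 x + 11.8 angle 8.6 530 x [-57.9  59.2] y [-23.2  23.6] z [-38.3  52.7]
0.617172549400243 52.9030005633831
side red 18 X [15.  20.3 27.4] Y [-40.1  16.9  27. ] Z [102.3 107.3 123.3]
  x -25 49 Y [-28.2  26.5] Z [49.6 54.2 59.1]
  x -15 96 Y [-28.7  25.2] Z [59.5 65.8 71.9]
  x -5 112 Y [-28.8  28. ] Z [ 73.   80.1 102.3]
  x 5 60 Y [-28.2  27.4] Z [82.5 90.3 96.4]
  x 15 14 Y [-20.9  24.7] Z [ 90.   98.7 103.1]
  x -35 10 Y [-17.2  18.9] Z [48.3 48.5 49. ]
  x -25 59 Y [-25.7  27.4] Z [49.6 57.5 63.6]
  x -15 88 Y [-26.6  26.7] Z [64.4 70.  76. ]
  x -5 45 Y [-26.5  16.1] Z [76.5 80.4 84.4]
  x 25 6 Y [-26.9 -23.1] Z [110.  114.6 115.5]
t 19.57 pos [0.5602 0.2733 0.0614] psi 101.22 zt [-0. -0. -1.] -> d [-0.0002  0.0003  0.0014] roll 0.02
```

Emit:
step_arm(commands=[{"fingers": 1,"dx": 0,"dy": 0,"dz": 0.001,"roll": 0},{"fingers": 1,"dx": 0,"dy": 0,"dz": 0.002,"roll": 0},{"fingers": 1,"dx": 0,"dy": 0,"dz": 0.002,"roll": 0}], squeeze=20)

```text
time: 19.95
tool_pos: [0.5613, 0.2736, 0.0603]
tcp_rot: [-0.307, 3.124, 0.001]
wrist_force: [1.5, -0.7, 2.1]
width: 0.619
grip_force: 53.0
```

Emit:
step_arm(commands=[{"fingers": 1,"dx": 0,"dy": 0,"dz": 0.001,"roll": 0},{"fingers": 1,"dx": 0,"dy": 0,"dz": 0.002,"roll": 0},{"fingers": 1,"dx": 0,"dy": 0,"dz": 0.002,"roll": 0}])

```text
time: 20.32
tool_pos: [0.5626, 0.2739, 0.0592]
tcp_rot: [-0.307, 3.122, 0.002]
wrist_force: [5.3, 0.4, 5.0]
width: 0.618
grip_force: 53.1
```

Emit:
step_arm(commands=[{"fingers": 1,"dx": 0,"dy": 0,"dz": 0.001,"roll": 0},{"fingers": 1,"dx": 0,"dy": 0,"dz": 0.002,"roll": 0},{"fingers": 1,"dx": 0,"dy": 0,"dz": 0.002,"roll": 0}])

```text
time: 20.7
tool_pos: [0.5639, 0.2742, 0.0581]
tcp_rot: [-0.307, 3.119, 0.002]
wrist_force: [6.2, -1.0, 7.6]
width: 0.615
grip_force: 53.0
```

Contact is made, but the grip force stays at 53 N and the arm is yielding. I'll ease the grip with a finger target just beyond the contact width, so the knife can pivot.

Emit:
step_arm(commands=[{"fingers": -0.15,"dx": 0,"dy": 0,"dz": 0,"roll": 0},{"fingers": -0.15,"dx": 0,"dy": 0,"dz": 0,"roll": 0}], squeeze=20)

```text
time: 20.95
tool_pos: [0.5639, 0.2742, 0.0582]
tcp_rot: [-0.307, 3.119, 0.002]
wrist_force: [6.0, 0.4, 7.2]
width: 0.611
grip_force: 53.0
```

```bash
python3 ins.py d; python3 -c "
from h import *
to(.5603,.2736,.06,101.2)"
```

```text
side red 18 X [ 6.2 24.9 30.4] Y [-41.9  14.8  25.5] Z [ 98.1 103.9 132.2]
  x -35 3 Y [-4.5  9.2] Z [48.3 48.4 48.7]
  x -25 46 Y [-27.9  27.4] Z [49.9 52.5 58.3]
  x -15 88 Y [-28.4  26.1] Z [57.7 63.5 69.3]
  x -5 103 Y [-28.4  28.7] Z [ 69.6  76.  103.9]
  x 5 71 Y [-28.2  27.5] Z [80.3 84.5 90.3]
  x 15 29 Y [-10.9  25.5] Z [89.5 93.9 97.6]
  x -35 10 Y [-14.1  18.2] Z [48.2 49.1 49.6]
  x -25 56 Y [-26.1  26.9] Z [50.  55.9 62.5]
  x -15 87 Y [-26.6  27.7] Z [62.3 67.5 72.1]
  x -5 70 Y [-27.  23.] Z [72.6 76.8 82.4]
  x 25 4 Y [-27.3 -22.9] Z [108.6 111.4 112.8]
  x 35 4 Y [-25.5 -18.4] Z [107.5 109.9 110.9]
t 21.05 pos [0.5639 0.2742 0.0582] psi 101.22 zt [ 0.007  0.002 -1.   ] -> d [ 0.0036  0.0001 -0.0019] roll 0.02
```

The knife is pivoting in the grip and is now at about 46°. The edge sticks on the bed, so I'll swing the tool along the arc about it to about 20°, staying clear above the pin. Then I'll reposition.

Emit:
step_arm(commands=[{"fingers": 1,"dx": -0.003,"dy": 0,"dz": 0.002,"roll": 0},{"fingers": 1,"dx": -0.006,"dy": 0,"dz": 0.004,"roll": 0},{"fingers": 1,"dx": -0.008,"dy": 0,"dz": 0.006,"roll": 0},{"fingers": 1,"dx": -0.01,"dy": 0,"dz": 0.008,"roll": 0},{"fingers": 1,"dx": -0.01,"dy": 0,"dz": 0.008,"roll": 0}], squeeze=20)

```text
time: 21.68
tool_pos: [0.573, 0.2759, 0.0495]
tcp_rot: [-0.307, 3.121, 0.002]
wrist_force: [5.7, -0.3, 6.5]
width: 0.615
grip_force: 51.6
```

```bash
python3 ins.py e; python3 -c "
from h import *
to(.5603,.2736,.06,101.2)"
```

```text
side red 21 X [10.2 34.9 43.7] Y [-41.7 -21.8  26.2] Z [ 88.6  95.1 130.2]
  x -35 3 Y [-21.2  27.5] Z [48.2 49.  49.3]
  x -25 33 Y [-27.2  27.6] Z [48.4 51.3 54.4]
  x -15 76 Y [-27.3  26.8] Z [53.5 58.9 62.3]
  x -5 74 Y [-27.6  27.5] Z [62.2 66.7 69.7]
  x 5 81 Y [-28.6  27.4] Z [70.1 74.  83.5]
  x 15 57 Y [-28.5  26.1] Z [75.3 80.2 82.9]
  x 25 20 Y [ 1.1 24.7] Z [83.7 85.9 88.3]
  x -35 7 Y [-17.4  13.2] Z [48.2 49.1 49.9]
  x -25 52 Y [-25.3  27. ] Z [48.5 51.7 54.9]
  x -15 86 Y [-26.2  28.5] Z [57.4 61.7 65.9]
  x -5 82 Y [-26.4  27.3] Z [65.1 68.8 72.2]
  x 5 58 Y [-26.4  18. ] Z [71.7 74.9 79.7]
  x 45 7 Y [-27.2 -10.6] Z [92.8 94.1 97.7]
t 21.77 pos [0.573  0.2759 0.0496] psi 101.22 zt [ 0.006  0.002 -1.   ] -> d [ 0.0128  0.0002 -0.0105] roll 0.02
```

Emit:
step_arm(commands=[{"fingers": 1,"dx": -0.002,"dy": 0,"dz": 0.003,"roll": 0},{"fingers": 1,"dx": -0.004,"dy": 0,"dz": 0.006,"roll": 0},{"fingers": 1,"dx": -0.006,"dy": 0,"dz": 0.008,"roll": 0},{"fingers": 1,"dx": -0.007,"dy": 0,"dz": 0.01,"roll": 0},{"fingers": 1,"dx": -0.007,"dy": 0,"dz": 0.01,"roll": 0}])

```text
time: 22.4
tool_pos: [0.5797, 0.2776, 0.0395]
tcp_rot: [-0.306, 3.121, 0.003]
wrist_force: [5.4, 0.2, 6.5]
width: 0.619
grip_force: 48.9
```

```bash
python3 ins.py f; python3 -c "
from h import *
to(.5603,.2736,.06,101.2)"
```

```text
side red 22 X [15.1 43.4 53. ] Y [-41.4 -23.   23.6] Z [ 76.2  82.8 120.5]
  x -35 3 Y [ 6.6 28.4] Z [48.2 48.8 50.2]
  x -25 27 Y [-28.1  26.7] Z [49.2 50.8 53.9]
  x -15 70 Y [-28.1  26.1] Z [51.2 55.6 59.3]
  x -5 63 Y [-28.1  24.6] Z [57.8 60.4 63.3]
  x 5 67 Y [-28.3  26.5] Z [61.3 64.9 68.3]
  x 15 68 Y [-28.1  28.5] Z [66.4 69.7 78.2]
  x 25 36 Y [-16.1  25.9] Z [70.3 73.2 75.6]
  x 35 10 Y [ 7.6 26.1] Z [73.  76.3 78.5]
  x -35 8 Y [-16.5  17.2] Z [48.2 48.8 49.7]
  x -25 40 Y [-25.8  26.1] Z [49.1 52.  54.2]
  x -15 81 Y [-26.1  27.5] Z [53.4 58.3 61.6]
  x -5 81 Y [-26.4  27. ] Z [59.7 62.8 65.5]
  x 5 75 Y [-26.7  26.7] Z [64.1 66.8 70.5]
  x 15 31 Y [-25.9  12.8] Z [67.4 69.4 71.6]
  x 45 6 Y [-26.7 -17.6] Z [81.  84.  85.6]
t 22.5 pos [0.5796 0.2776 0.0395] psi 101.21 zt [ 0.005  0.002 -1.   ] -> d [ 0.0196 -0.0001 -0.0206] roll 0.01
```

It is at 23° now. I'll lift 10 mm, shift back 20 mm along the knife to bring the notch over the pin, and check.

Emit:
step_arm(commands=[{"fingers": 1,"dx": 0,"dy": 0,"dz": -0.006,"roll": 0},{"fingers": 1,"dx": 0.002,"dy": 0,"dz": -0.012,"roll": 0},{"fingers": 1,"dx": 0.01,"dy": 0,"dz": -0.012,"roll": 0},{"fingers": 1,"dx": 0.017,"dy": 0,"dz": -0.012,"roll": 0},{"fingers": 1,"dx": 0.017,"dy": 0,"dz": -0.012,"roll": 0},{"fingers": 1,"dx": 0.017,"dy": 0,"dz": -0.012,"roll": 0}])

```text
time: 23.25
tool_pos: [0.5592, 0.273, 0.0488]
tcp_rot: [0.307, -3.125, 0.001]
wrist_force: [1.0, 0.9, 1.1]
width: 0.617
grip_force: 48.8
```

```bash
python3 ins.py g; python3 -c "
from h import *
to(.5603,.2736,.05,101.2)
im=cv2.imread('pics/sideg.png')[90:180,160:270];im2=cv2.imread('pics/topg.png')[160:240,120:220]
cv2.imwrite('pics/g.png',np.hstack([cv2.resize(im,(400,327),interpolation=cv2.INTER_CUBIC),cv2.resize(im2,(400,327),interpolation=cv2.INTER_CUBIC)]))"
```

```text
side red 20 X [-4.3 21.7 31.1] Y [-41.5 -22.5  25.7] Z [ 87.4  93.7 131.9]
  x -35 67 Y [-28.2  27.1] Z [49.2 52.9 58. ]
  x -25 78 Y [-28.1  24.2] Z [57.5 61.8 66.1]
  x -15 73 Y [-28.5  27.4] Z [64.9 68.8 73.2]
  x -5 81 Y [-28.8  28.2] Z [71.6 76.2 89.7]
  x 5 40 Y [-27.3  24.8] Z [77.8 81.7 86.4]
  x 15 9 Y [-4.8 24.2] Z [77.  86.2 88.3]
  x -35 83 Y [-26.7  27.3] Z [50.2 55.3 61.3]
  x -25 82 Y [-27.  27.] Z [60.8 64.8 67.6]
  x -15 78 Y [-27.2  26.3] Z [67.2 70.9 74.5]
  x -5 25 Y [-26.   13.3] Z [72.8 75.4 78.4]
  x 25 5 Y [-27.3 -16.8] Z [93.2 97.4 98.7]
  x 35 6 Y [-26.2 -10.7] Z [70.2 93.3 93.9]
t 23.35 pos [0.5593 0.273  0.0487] psi 101.21 zt [-0.002 -0.001 -1.   ] -> d [-0.0011  0.0004 -0.0013] roll 0.01
```

View pics/g.png

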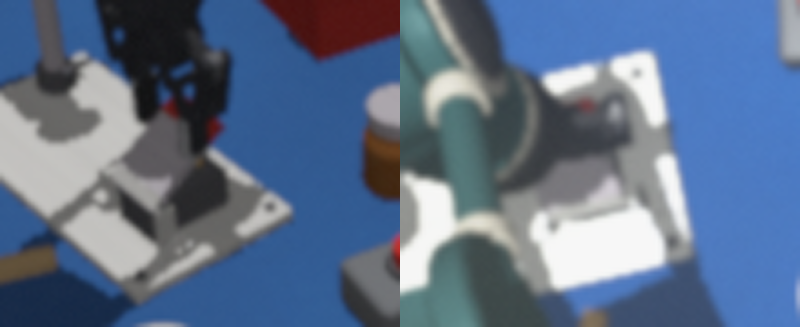

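The knife went back to about 36° when unloaded. The side crop shows it at (165,150) above the bed, laterally between the cheeks, with the brass pin visible under the heel at (200,158). I'll set the back on the end of the bed with the edge overhanging, and pivot about that corner.

Emit:
step_arm(commands=[{"fingers": 1,"dx": 0,"dy": 0,"dz": -0.008,"roll": 0},{"fingers": 1,"dx": 0.005,"dy": 0,"dz": -0.01,"roll": 0},{"fingers": 1,"dx": 0.01,"dy": 0,"dz": -0.01,"roll": 0},{"fingers": 1,"dx": 0.01,"dy": 0,"dz": -0.01,"roll": 0},{"fingers": 1,"dx": 0.01,"dy": 0,"dz": -0.01,"roll": 0}])

```text
time: 23.98
tool_pos: [0.5501, 0.2713, 0.0593]
tcp_rot: [0.307, -3.126, 0.0]
wrist_force: [1.1, -0.9, -2.6]
width: 0.615
grip_force: 48.6
```

```bash
python3 ins.py h; python3 -c "
from h import *
to(.5603,.2736,.05,101.2);print(read_state()['wrist_force'])"
```

```text
side red 19 X [-7.2 11.1 19.6] Y [-39.6  11.9  24.2] Z [ 98.8 104.5 132.1]
  x -35 99 Y [-28.5  24.8] Z [51.5 60.4 66.3]
  x -25 86 Y [-28.2  27.8] Z [66.7 71.9 76.8]
  x -15 103 Y [-28.8  28.5] Z [ 76.7  82.7 104.2]
  x -5 50 Y [-28.2  26.7] Z [85.6 90.6 94.7]
  x 5 11 Y [ 4.9 24.1] Z [94.8 97.  99.3]
  x -45 18 Y [-26.1  25.2] Z [50.3 52.1 55.9]
  x -35 91 Y [-26.7  27.7] Z [57.  64.6 69.8]
  x -25 83 Y [-26.9  25.4] Z [70.7 74.8 79.2]
  x -15 32 Y [-26.   15.4] Z [79.3 82.3 84.6]
  x 15 6 Y [-26.8 -15. ] Z [106.3 109.3 112.1]
  x 25 3 Y [-25.1 -12.5] Z [ 59.9 106.2 107.4]
  x 35 3 Y [-18.   -1.1] Z [48.1 48.2 48.6]
t 24.07 pos [0.5504 0.2713 0.0594] psi 101.21 zt [-0. -0. -1.] -> d [-0.0102  0.0003  0.0094] roll 0.01
[ 0.83645875  0.3689951  -1.05306878]
```

Emit:
step_arm(commands=[{"fingers": 1,"dx": 0.003,"dy": 0,"dz": 0,"roll": 0},{"fingers": 1,"dx": 0.005,"dy": 0,"dz": 0.003,"roll": 0},{"fingers": 1,"dx": 0.005,"dy": 0,"dz": 0.006,"roll": 0},{"fingers": 1,"dx": 0.005,"dy": 0,"dz": 0.008,"roll": 0},{"fingers": 1,"dx": 0.005,"dy": 0,"dz": 0.008,"roll": 0}])

```text
time: 24.7
tool_pos: [0.5453, 0.2703, 0.0511]
tcp_rot: [0.307, -3.126, 0.0]
wrist_force: [0.1, -0.5, -2.3]
width: 0.617
grip_force: 48.7
```

Emit:
step_arm(commands=[{"fingers": -0.2,"dx": 0,"dy": 0,"dz": 0.001,"roll": 0},{"fingers": -0.2,"dx": 0,"dy": 0,"dz": 0.001,"roll": 0}])

```text
time: 24.95
tool_pos: [0.5455, 0.2704, 0.0505]
tcp_rot: [-0.307, 3.127, 0.0]
wrist_force: [-0.8, -0.7, -2.4]
width: 0.618
grip_force: 48.8
```

```bash
python3 ins.py i; python3 -c "
from h import *
to(.5603,.2736,.05,101.2);print(read_state()['wrist_force'])"
```

```text
side red 22 X [-19.2   7.8  15.9] Y [-41.5 -23.1  26. ] Z [ 89.3  97.8 137.8]
  x -45 34 Y [-27.4  26.1] Z [48.5 51.7 55.2]
  x -35 78 Y [-28.   25.2] Z [54.9 59.4 63.8]
  x -25 100 Y [-28.6  28.7] Z [63.3 69.2 98.9]
  x -15 72 Y [-27.7  26.5] Z [72.2 77.4 84.1]
  x -5 36 Y [-2.4 26.3] Z [82.7 86.  91.3]
  x -45 53 Y [-25.8  28.1] Z [48.8 53.2 57.5]
  x -35 84 Y [-26.6  27.2] Z [57.3 63.2 66.9]
  x -25 65 Y [-27.1  20.8] Z [67.5 70.2 75.8]
  x 5 4 Y [-27.6 -21.7] Z [ 98.9 100.6 101.9]
  x 15 4 Y [-26.9 -14.6] Z [ 98.9 100.4 102.3]
  x 25 6 Y [-19.2   0.5] Z [48.3 50.3 60.1]
  x 35 4 Y [-5.9  4.4] Z [48.5 49.2 49.2]
t 25.05 pos [0.5455 0.2704 0.0505] psi 101.22 zt [ 0.  0. -1.] -> d [-0.0151  0.0002  0.0005] roll 0.02
[-0.25081483  0.59991132 -1.18685036]
```

```bash
cat > ang.py <<'E'
from h import *
a=np.radians(11.2);c,s=np.cos(a),np.sin(a)
def ang(tag='x'):
  out=[]
  for n in('side','top'):
    im,d=look(n,n+tag+'.png');P=pts(n,d)*1000
    X=(P[...,0]-553.4)*c+(P[...,1]-272.2)*s;Y=-(P[...,0]-553.4)*s+(P[...,1]-272.2)*c;Z=P[...,2]
    hsv=cv2.cvtColor(im,cv2.COLOR_BGR2HSV).astype(int)
    g=(hsv[...,1]<60)&(hsv[...,2]>70)&(hsv[...,2]<190)&(Z>50)&(Z<125)&(abs(Y)<25)&(abs(X)<60)
    x,z=X[g],Z[g];rng=np.random.default_rng(0);best=(0,)
    for _ in range(300):
        i,j=rng.integers(len(x),size=2)
        if abs(x[i]-x[j])<8: continue
        m=(z[j]-z[i])/(x[j]-x[i]);k=abs(z-z[i]-m*(x-x[i]))/np.hypot(1,m)<1.2
        if k.sum()>best[0]: best=(k.sum(),k)
    k=best[1];m,b=np.polyfit(x[k],z[k],1);th=np.arctan(m)
    # along-face coordinate of lowest (bevel start z_k=12) and top visible
    t=x[k]*np.cos(th)+(z[k]-b)*np.sin(th)
    print(n,'angle %.1f'%np.degrees(th),'front z at x=0: %.1f'%b,k.sum(),len(x),'x range',np.percentile(x[k],[2,98]).round(1))
  st=read_state();p=(np.array(st['tool_pos'])*1000-[553.4,272.2,0])
  print('tool X %.1f Y %.1f Z %.1f'%(p[0]*c+p[1]*s,-p[0]*s+p[1]*c,p[2]),'F',np.round(st['wrist_force'],1),'grip',round(float(st['grip_force']),1),'w',round(float(st['width']),3),'t',round(float(st['time']),2))
if __name__=='__main__': ang()
E
python3 ang.py
```

```text
side angle 41.7 front z at x=0: 86.8 137 246 x range [-38.1   1. ]
top angle 44.4 front z at x=0: 91.2 112 172 x range [-39.4 -16. ]
tool X -8.1 Y -0.2 Z 50.5 F [ 0.   0.2 -2.5] grip 48.8 w 0.613 t 25.15
```

Emit:
step_arm(commands=[{"fingers": 1,"dx": 0,"dy": 0,"dz": 0.002,"roll": 0},{"fingers": 1,"dx": -0.002,"dy": 0,"dz": 0.004,"roll": 0},{"fingers": 1,"dx": -0.004,"dy": 0,"dz": 0.006,"roll": 0},{"fingers": 1,"dx": -0.006,"dy": 0,"dz": 0.008,"roll": 0},{"fingers": 1,"dx": -0.008,"dy": 0,"dz": 0.011,"roll": 0},{"fingers": 1,"dx": -0.0095,"dy": 0,"dz": 0.0135,"roll": 0},{"fingers": 1,"dx": -0.0095,"dy": 0,"dz": 0.0135,"roll": 0}], squeeze=20)

```text
time: 26.02
tool_pos: [0.5549, 0.2723, 0.037]
tcp_rot: [0.307, -3.126, -0.0]
wrist_force: [-2.6, -0.8, 2.6]
width: 0.616
grip_force: 49.2
```

```bash
python3 ang.py
```

```text
side angle 25.8 front z at x=0: 70.1 130 243 x range [-38.6   9.3]
top angle 25.5 front z at x=0: 70.8 81 153 x range [-31.6   6.2]
tool X 1.4 Y -0.2 Z 37.1 F [-1.4  0.3  1.4] grip 49.2 w 0.618 t 26.12
```

Emit:
step_arm(commands=[{"fingers": 1,"dx": -0.0015,"dy": 0,"dz": 0.002,"roll": 0},{"fingers": 1,"dx": -0.003,"dy": 0,"dz": 0.004,"roll": 0},{"fingers": 1,"dx": -0.004,"dy": 0,"dz": 0.006,"roll": 0},{"fingers": 1,"dx": -0.005,"dy": 0,"dz": 0.008,"roll": 0},{"fingers": 1,"dx": -0.006,"dy": 0,"dz": 0.01,"roll": 0},{"fingers": 1,"dx": -0.006,"dy": 0,"dz": 0.01,"roll": 0}])

```text
time: 26.88
tool_pos: [0.5616, 0.2733, 0.0276]
tcp_rot: [-0.307, 3.125, -0.0]
wrist_force: [-1.1, -1.4, 6.9]
width: 0.615
grip_force: 59.5
```

```bash
python3 ang.py; python3 ins.py j | grep red
```

```text
side angle 11.4 front z at x=0: 59.8 147 243 x range [-40.9  15.6]
top angle 11.3 front z at x=0: 61.0 70 139 x range [-23.2   1.3]
tool X 8.2 Y -0.5 Z 27.7 F [-2.1 -2.2  7.7] grip 59.6 w 0.612 t 26.98
side red 24 X [-1.3 23.3 33.2] Y [-41.5 -25.8  20.8] Z [ 63.7  67.2 105.4]
```

Emit:
step_arm(commands=[{"fingers": 1,"dx": -0.002,"dy": 0,"dz": 0.001,"roll": 0},{"fingers": 1,"dx": -0.004,"dy": 0,"dz": 0.003,"roll": 0},{"fingers": 1,"dx": -0.005,"dy": 0,"dz": 0.005,"roll": 0},{"fingers": 1,"dx": -0.0055,"dy": 0,"dz": 0.006,"roll": 0},{"fingers": 1,"dx": -0.0055,"dy": 0,"dz": 0.006,"roll": 0}])

```text
time: 27.7
tool_pos: [0.5664, 0.275, 0.0216]
tcp_rot: [-0.306, 3.126, 0.001]
wrist_force: [-2.6, 1.2, 6.0]
width: 0.614
grip_force: 69.6
```

```bash
python3 ang.py; python3 ins.py k | grep red
python3 - <<'E'
from h import *
im=cv2.imread('pics/sidek.png')[95:175,165:265]
cv2.imwrite('pics/kc.png',cv2.resize(im,None,fx=7,fy=7,interpolation=cv2.INTER_CUBIC))
E
```

```text
side angle 5.3 front z at x=0: 55.4 142 241 x range [-39.2  18.8]
top angle -5.0 front z at x=0: 55.9 59 129 x range [-17.2   5.5]
tool X 13.3 Y 0.2 Z 21.6 F [-2.9 -0.7  6.9] grip 69.6 w 0.618 t 27.8
side red 18 X [ 8.3 28.  35.4] Y [-38.9  13.7  23.7] Z [56.6 59.2 92. ]
```

Emit:
step_arm(commands=[{"fingers": 1,"dx": -0.001,"dy": 0,"dz": 0.001,"roll": 0},{"fingers": 1,"dx": -0.002,"dy": 0,"dz": 0.003,"roll": 0},{"fingers": 1,"dx": -0.002,"dy": 0,"dz": 0.004,"roll": 0},{"fingers": 1,"dx": -0.002,"dy": 0,"dz": 0.004,"roll": 0}])

```text
time: 28.4
tool_pos: [0.5683, 0.2753, 0.0182]
tcp_rot: [-0.306, 3.126, 0.001]
wrist_force: [-3.9, -0.4, 10.8]
width: 0.617
grip_force: 72.1
```

```bash
python3 ang.py; python3 ins.py l | grep red
```

```text
side angle 0.9 front z at x=0: 53.5 137 225 x range [-33.7  20.1]
top angle -3.8 front z at x=0: 54.6 64 126 x range [-15.9   7.3]
tool X 15.2 Y 0.2 Z 18.2 F [-4.6  0.3  9.8] grip 72.1 w 0.613 t 28.5
side red 18 X [ 3.6 27.9 37.8] Y [-40.5  12.8  22.8] Z [51.4 53.8 97.7]
```

The knife lies flat: slope about 1°, top face at 53.5 mm against the expected 54. I'll open the fingers gently.

Emit:
step_arm(commands=[{"fingers": -0.24,"dx": 0,"dy": 0,"dz": 0,"roll": 0},{"fingers": -0.26,"dx": 0,"dy": 0,"dz": 0,"roll": 0},{"fingers": -0.3,"dx": 0,"dy": 0,"dz": 0,"roll": 0},{"fingers": -0.4,"dx": 0,"dy": 0,"dz": 0,"roll": 0},{"fingers": -0.5,"dx": 0,"dy": 0,"dz": 0,"roll": 0}])

```text
time: 29.22
tool_pos: [0.5678, 0.2746, 0.0163]
tcp_rot: [0.307, -3.126, 0.001]
wrist_force: [1.0, -0.1, 0.1]
width: 0.753
grip_force: 0.0
```

```bash
python3 ang.py; python3 ins.py m | grep red
```

```text
side angle -0.9 front z at x=0: 53.3 147 234 x range [-33.2  19.6]
top angle 4.3 front z at x=0: 54.7 67 131 x range [-14.8  12.6]
tool X 14.6 Y -0.5 Z 16.4 F [-0.3 -0.6 -0.4] grip 0.0 w 0.75 t 29.32
side red 19 X [ 4.4 28.  37.4] Y [-34.   14.1  23.2] Z [52.  53.9 99.2]
```

Emit:
step_arm(commands=[{"fingers": -0.7,"dx": 0,"dy": 0,"dz": 0,"roll": 0},{"fingers": -0.7,"dx": 0,"dy": 0,"dz": -0.02,"roll": 0},{"fingers": -0.7,"dx": 0,"dy": 0,"dz": -0.05,"roll": 0},{"fingers": -0.7,"dx": 0,"dy": -0.03,"dz": -0.1,"roll": 0},{"fingers": -0.7,"dx": 0,"dy": -0.08,"dz": -0.14,"roll": 0},{"fingers": -0.7,"dx": 0,"dy": -0.13,"dz": -0.16,"roll": 0},{"fingers": -0.7,"dx": 0,"dy": -0.18,"dz": -0.16,"roll": 0},{"fingers": -0.7,"dx": 0,"dy": -0.18,"dz": -0.16,"roll": 0}])

```text
time: 30.42
tool_pos: [0.6043, 0.0951, 0.1794]
tcp_rot: [-0.3, 3.124, -0.001]
wrist_force: [-0.1, 0.9, -0.9]
width: 0.852
grip_force: 0.0
```

```bash
cat > seat.py <<'E'
from h import *
a=np.radians(11.2);c,s=np.cos(a),np.sin(a);tiles=[]
for n in('side','top'):
    im,d=look(n,n+'_seat.png');P=pts(n,d)*1000
    K=np.array(calibration(n)['intrinsics']);T=np.linalg.inv(np.array(calibration(n)['world_to_cam']))
    hsv=cv2.cvtColor(im,cv2.COLOR_BGR2HSV).astype(int)
    v,u=np.mgrid[:384,:512]                       # cast on plane z=54
    D=np.stack([(u-K[0,2])/K[0,0],-(v-K[1,2])/K[1,1],-np.ones(u.shape)],-1)@T[:3,:3].T
    W=T[:3,3]+D*((.054-T[2,3])/D[...,2])[...,None];W=W*1000
    X=(W[...,0]-553.4)*c+(W[...,1]-272.2)*s;Y=-(W[...,0]-553.4)*s+(W[...,1]-272.2)*c
    red=((hsv[...,0]<8)|(hsv[...,0]>172))&(hsv[...,1]>120)&(abs(X)<60)&(abs(Y)<40)
    r=cv2.minAreaRect(np.c_[X[red],Y[red]].astype('f4'))
    print(n,'red rect',r,red.sum(),'X',np.percentile(X[red],[2,98]).round(1),'Y',np.percentile(Y[red],[2,98]).round(1),'mean',X[red].mean().round(1),Y[red].mean().round(1),'Zmed',np.median(P[...,2][red]).round(1))
    ye=(hsv[...,0]>12)&(hsv[...,0]<32)&(hsv[...,1]>90)&(abs(X)<60)&(abs(Y)<40)
    print('   pin px',ye.sum(),X[ye].mean().round(1) if ye.any() else '',Y[ye].mean().round(1) if ye.any() else '')
    k=(abs(X)<55)&(abs(Y)<45);vv,uu=np.where(k);tiles.append(cv2.resize(im[vv.min():vv.max(),uu.min():uu.max()],(400,400),interpolation=cv2.INTER_CUBIC))
cv2.imwrite('pics/seat.png',np.hstack(tiles))
E
python3 seat.py; python3 ang.py
```

```text
side red rect ((32.34124755859375, -5.602558135986328), (58.815948486328125, 17.268783569335938), 86.27996826171875) 54 X [22.6 39.8] Y [-32.6  23.6] mean 31.6 -6.6 Zmed 53.4
   pin px 5 29.9 3.4
top red rect ((31.010221481323242, -16.508943557739258), (19.849992752075195, 11.28371810913086), 76.99064636230469) 34 X [24.9 36.4] Y [-26.3  -6.2] mean 30.7 -16.3 Zmed 54.4
   pin px 0  
side angle 1.5 front z at x=0: 53.2 150 249 x range [-38.4  19.8]
top angle -1.6 front z at x=0: 51.7 4 5 x range [-40.   20.4]
tool X 14.9 Y -179.4 Z 177.4 F [-0.5  0.8  0.2] grip 0.0 w 0.848 t 30.62
```

View pics/seat.png

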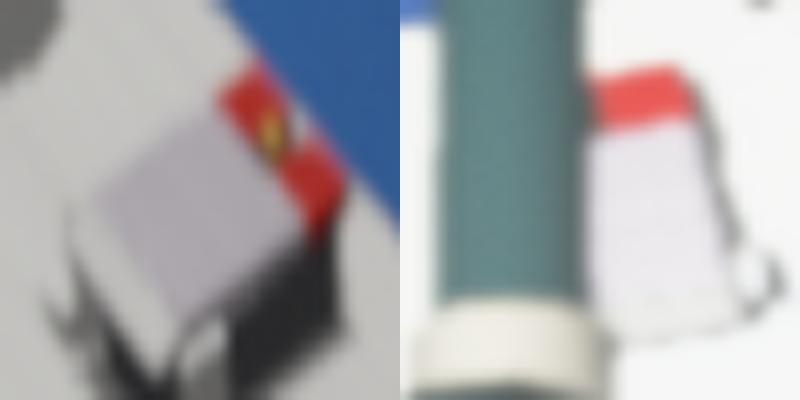

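The knife lies flat with the brass pin inside its notch at (270,135) in the side crop. The red band spans X 22.6–39.8, against the ideal 22–42. The arm hides half of the top view, so I'll move over the button and measure from above once it is clear.

```bash
python3 -c "
from h import *
to(.6665,.098,.08,101.2)"
```

```text
t 30.62 pos [0.6029 0.0991 0.1774] psi 101.25 zt [ 0.     0.001 -1.   ] -> d [-0.0622 -0.0136  0.0974] roll 0.05
```

Emit:
step_arm(commands=[{"fingers": 1,"dx": -0.03,"dy": -0.007,"dz": 0.01,"roll": 0},{"fingers": 1,"dx": -0.062,"dy": -0.0135,"dz": 0.04,"roll": 0},{"fingers": 1,"dx": -0.062,"dy": -0.0135,"dz": 0.07,"roll": 0},{"fingers": 1,"dx": -0.062,"dy": -0.0135,"dz": 0.095,"roll": 0},{"fingers": 1,"dx": -0.062,"dy": -0.0135,"dz": 0.097,"roll": 0},{"fingers": 1,"dx": -0.062,"dy": -0.0135,"dz": 0.097,"roll": 0}])

```text
time: 31.38
tool_pos: [0.6667, 0.0981, 0.0805]
tcp_rot: [-0.309, 3.126, 0.0]
wrist_force: [-0.6, 0.2, 0.5]
width: -0.004
grip_force: 0.0
```

```bash
python3 seat.py;python3 - <<'E'
from h import *
to(.6665,.098,.064,101.2);print(read_state()['wrist_force'],read_state()['width'])
# grey+red knife outline from top on plane z=54
E
```

```text
side red rect ((32.34124755859375, -5.602558135986328), (58.815948486328125, 17.268783569335938), 86.27996826171875) 54 X [22.6 39.8] Y [-32.6  23.6] mean 31.6 -6.6 Zmed 53.0
   pin px 5 29.9 3.4
top red rect ((31.24985122680664, 22.10524559020996), (8.344650268554688e-07, 5.637580394744873), 78.97160339355469) 3 X [28.6 33.9] Y [21.6 22.6] mean 31.2 22.1 Zmed 56.1
   pin px 0  
t 31.48 pos [0.6676 0.0978 0.0818] psi 101.26 zt [ 0.003  0.    -1.   ] -> d [0.0011 0.0004 0.0178] roll 0.06
[ 0.23350978  0.19080878 -0.20911432] 0.0030436967185299767
```

Run:
```python
from h import *
a=np.radians(11.2);c,s=np.cos(a),np.sin(a)
D=[];
for _ in range(4): im,d=look('side');D.append(d)
P=pts('side',np.mean(D,0))*1000
X=(P[...,0]-553.4)*c+(P[...,1]-272.2)*s;Y=-(P[...,0]-553.4)*s+(P[...,1]-272.2)*c;Z=P[...,2]
def fit(m):
    x,y,z=X[m],Y[m],Z[m]
    for _ in range(4):
        A=np.c_[x,y,np.ones(len(x))];q=np.linalg.lstsq(A,z,rcond=None)[0];e=abs(z-A@q);k=e<2;x,y,z=x[k],y[k],z[k]
    return np.degrees(np.arctan(q[:2])).round(2),q[2].round(2),len(x)
print('knife',fit((X>-28)&(X<40)&(abs(Y)<25)&(abs(Z-54)<4)))
print('plate',fit((abs(X)<72)&(Y>45)&(Y<110)&(abs(Z-12)<4)))
# red/grey boundary and heel edge by column of Y, cast plane
hsv=cv2.cvtColor(im,cv2.COLOR_BGR2HSV).astype(int)
red=((hsv[...,0]<8)|(hsv[...,0]>172))&(hsv[...,1]>120)&(Z>50.5)&(Z<57)&(abs(X)<60)
for y in(-24,-16,-8,0,8,16,24):
    k=red&(abs(Y-y)<4)
    if k.any(): print(y,k.sum(),X[k].min().round(1),X[k].max().round(1),X[k].mean().round(1))
```

```text
knife (array([-0.03, -0.14]), np.float64(53.52), 255)
plate (array([ 0.1 , -0.08]), np.float64(11.72), 448)
-24 10 23.1 39.3 31.6
-16 11 26.0 40.7 33.0
-8 8 27.1 38.3 33.0
8 3 27.3 36.5 32.8
16 10 25.0 39.8 32.6
24 6 25.9 38.3 32.4
```

The knife is flat to within 0.2°. Its heel band is centred at X≈32.5 (ideal 32), so it is seated. Next I'll press the button slowly, watching the force.

Emit:
step_arm(commands=[{"fingers": 1,"dx": 0.0005,"dy": 0,"dz": 0.01,"roll": 0},{"fingers": 1,"dx": 0.0005,"dy": 0,"dz": 0.017,"roll": 0},{"fingers": 1,"dx": 0.0005,"dy": 0,"dz": 0.0195,"roll": 0},{"fingers": 1,"dx": 0.0005,"dy": 0,"dz": 0.0195,"roll": 0}])

```text
time: 32.17
tool_pos: [0.6656, 0.0969, 0.0597]
tcp_rot: [0.307, -3.125, 0.0]
wrist_force: [0.4, -0.8, 0.3]
width: 0.002
grip_force: 0.0
```

Emit:
step_arm(commands=[{"fingers": 1,"dx": 0,"dy": 0,"dz": 0.0015,"roll": 0},{"fingers": 1,"dx": 0,"dy": 0,"dz": 0.0015,"roll": 0}])

```text
time: 32.42
tool_pos: [0.6661, 0.097, 0.0591]
tcp_rot: [-0.307, 3.126, 0.0]
wrist_force: [-0.4, -0.3, 0.2]
width: -0.002
grip_force: 0.0
```

Emit:
step_arm(commands=[{"fingers": 1,"dx": 0,"dy": 0,"dz": 0.0015,"roll": 0},{"fingers": 1,"dx": 0,"dy": 0,"dz": 0.0015,"roll": 0}])

```text
time: 32.67
tool_pos: [0.6659, 0.097, 0.0574]
tcp_rot: [0.307, -3.126, 0.0]
wrist_force: [-0.3, 0.5, -0.7]
width: -0.001
grip_force: 0.0
```

Emit:
step_arm(commands=[{"fingers": 1,"dx": 0,"dy": 0,"dz": 0.001,"roll": 0},{"fingers": 1,"dx": 0,"dy": 0,"dz": 0.001,"roll": 0}])

```text
time: 32.92
tool_pos: [0.6659, 0.097, 0.0563]
tcp_rot: [0.307, -3.126, 0.0]
wrist_force: [-0.1, -0.3, -0.3]
width: 0.002
grip_force: 0.0
```

Emit:
step_arm(commands=[{"fingers": 1,"dx": 0,"dy": 0,"dz": 0.001,"roll": 0},{"fingers": 1,"dx": 0,"dy": 0,"dz": 0.001,"roll": 0}])

```text
time: 33.17
tool_pos: [0.6659, 0.097, 0.0553]
tcp_rot: [0.307, -3.126, 0.0]
wrist_force: [0.3, -1.1, 1.4]
width: -0.001
grip_force: 0.0
```

Emit:
step_arm(commands=[{"fingers": 1,"dx": 0,"dy": 0,"dz": 0.001,"roll": 0},{"fingers": 1,"dx": 0,"dy": 0,"dz": 0.001,"roll": 0}])

```text
time: 33.42
tool_pos: [0.6659, 0.097, 0.0543]
tcp_rot: [0.307, -3.126, -0.0]
wrist_force: [-0.3, -0.0, -0.1]
width: -0.001
grip_force: 0.0
```

Emit:
step_arm(commands=[{"fingers": 1,"dx": 0,"dy": 0,"dz": 0.001,"roll": 0},{"fingers": 1,"dx": 0,"dy": 0,"dz": 0.001,"roll": 0}])

```text
time: 33.67
tool_pos: [0.6659, 0.097, 0.0533]
tcp_rot: [0.307, -3.126, 0.0]
wrist_force: [-0.8, -0.2, -0.5]
width: 0.005
grip_force: 0.0
```

Run:
```python
from h import *
s=read_state();print(s['tool_pos'],s['wrist_force'])
im,d=look('side','btn.png');P=pts('side',d)*1000
hsv=cv2.cvtColor(im,cv2.COLOR_BGR2HSV).astype(int)
box=(abs(P[...,0]-666)<30)&(abs(P[...,1]-98)<30)&(P[...,2]>30)
red=box&((hsv[...,0]<8)|(hsv[...,0]>172))&(hsv[...,1]>120)
print('red',red.sum(),np.percentile(P[red],[5,50,95],axis=0).round(1))
dark=box&(hsv[...,2]<70)&(P[...,2]<110)
for z in range(46,110,6):
    k=dark&(P[...,2]>=z)&(P[...,2]<z+6)
    if k.sum()>2: print(z,k.sum(),P[k].mean(0).round(1),P[k].min(0).round(1),P[k].max(0).round(1))
```

```text
[0.66588139 0.09698372 0.05330601] [-0.77968547 -0.19706759 -0.48498261]
red 117 [[653.4  82.9  47.7]
 [663.9  92.7  58.5]
 [679.  108.8  61.6]]
46 15 [667.6  88.3  47.1] [649.6  76.   46.2] [687.7 113.1  49.2]
88 3 [663.1  87.5  92.8] [662.1  84.3  91.7] [664.2  90.6  93.4]
94 9 [663.9  88.   97.2] [655.4  80.9  95.9] [672.6  96.   98.8]
100 14 [661.3  92.9 103. ] [656.3  80.6 100.1] [671.4 108.4 104.9]
106 12 [662.5  89.9 107.8] [656.3  80.  106.2] [673.  108.8 109.9]
```

Run:
```python
from h import *
P=pts('side',look('side')[1])*1000
im=cv2.imread('pics/btn.png')
box=(abs(P[...,0]-666)<45)&(abs(P[...,1]-98)<45)
for z in range(50,110,4):
    k=box&(P[...,2]>=z)&(P[...,2]<z+4)
    if k.sum()>1: print(z,k.sum(),np.median(P[k],0).round(1),P[k].min(0).round(1),P[k].max(0).round(1),im[k].mean(0).round())
```

```text
50 14 [662.4  85.8  52.4] [653.2  81.7  50.1] [676.9 103.   53.6] [25. 25. 91.]
54 18 [665.   88.6  56.9] [652.5  82.5  54.8] [681.8 112.4  58. ] [25. 26. 97.]
58 69 [667.5  96.   59.6] [652.2  81.7  58. ] [683.4 111.   61.8] [ 24.  25. 100.]
62 2 [664.1  98.   62.6] [658.4  89.8  62.4] [669.8 106.1  62.8] [ 26.  24. 100.]
82 3 [658.6  88.2  84.9] [656.7  87.8  84.7] [667.8  99.4  85.7] [98. 69. 62.]
86 6 [662.7  88.2  88.3] [657.3  85.6  86.4] [676.4  90.6  88.8] [99. 72. 60.]
90 11 [657.1  90.3  91.7] [654.6  84.   90.6] [671.2 105.3  93.7] [81. 66. 59.]
94 16 [660.7  89.2  95.2] [655.9  81.4  94.5] [673.6 106.2  98. ] [69. 57. 51.]
98 13 [662.4  86.1 100.1] [656.1  82.8  98.2] [673.8 107.2 101.6] [58. 49. 45.]
102 13 [659.8  88.2 104.2] [655.4  80.9 102.1] [671.9 107.8 105.6] [52. 49. 48.]
106 17 [662.4  87.9 108. ] [656.   80.8 106.2] [674.6 108.8 109.9] [53. 48. 45.]
```

The button is still up, and the fingertips show at z≈84. So the real tip is about 30 mm above the reported TCP. I'll go on down carefully until force appears.

Emit:
step_arm(commands=[{"fingers": 1,"dx": 0,"dy": 0.001,"dz": 0.004,"roll": 0},{"fingers": 1,"dx": 0,"dy": 0.001,"dz": 0.008,"roll": 0},{"fingers": 1,"dx": 0,"dy": 0.001,"dz": 0.012,"roll": 0},{"fingers": 1,"dx": 0,"dy": 0.001,"dz": 0.014,"roll": 0},{"fingers": 1,"dx": 0,"dy": 0.001,"dz": 0.014,"roll": 0}])

```text
time: 34.4
tool_pos: [0.6656, 0.0979, 0.0391]
tcp_rot: [0.307, -3.126, 0.0]
wrist_force: [0.3, 0.2, -0.7]
width: 0.003
grip_force: 0.0
```

```bash
cat > tip.py <<'E'
from h import *
s=read_state();print(s['time'],s['tool_pos'].round(4) if hasattr(s['tool_pos'],'round') else s['tool_pos'],np.round(s['wrist_force'],1))
for n in ('side',):
    im,d=look(n);P=pts(n,d)*1000
    hsv=cv2.cvtColor(im,cv2.COLOR_BGR2HSV).astype(int)
    box=(abs(P[...,0]-666)<40)&(abs(P[...,1]-98)<40)
    red=box&((hsv[...,0]<8)|(hsv[...,0]>172))&(hsv[...,1]>120)
    print('red top',np.percentile(P[...,2][red],[60,80,95]).round(1),red.sum())
    k=box&~red&(P[...,2]>50)
    print('tip',np.sort(P[...,2][k])[:8].round(1),P[k][np.argsort(P[...,2][k])[:8]].mean(0).round(1))
E
python3 tip.py
```

```text
34.4 [0.6656 0.0979 0.0391] [ 0.3  0.2 -0.7]
red top [ 58.9  60.4 324.8] 114
tip [59.7 69.9 70.6 71.5 72.5 74.1 74.6 74.7] [660.8  94.2  70.9]
```

Emit:
step_arm(commands=[{"fingers": 1,"dx": 0,"dy": 0,"dz": 0.004,"roll": 0},{"fingers": 1,"dx": 0,"dy": 0,"dz": 0.007,"roll": 0},{"fingers": 1,"dx": 0,"dy": 0,"dz": 0.007,"roll": 0}])

```text
time: 34.83
tool_pos: [0.6654, 0.0979, 0.0319]
tcp_rot: [0.307, -3.126, 0.0]
wrist_force: [-0.2, 0.1, -0.4]
width: 0.001
grip_force: 0.0
```

Emit:
step_arm(commands=[{"fingers": 1,"dx": 0,"dy": 0,"dz": 0.0015,"roll": 0},{"fingers": 1,"dx": 0,"dy": 0,"dz": 0.0015,"roll": 0}])

```text
time: 35.08
tool_pos: [0.6658, 0.098, 0.0309]
tcp_rot: [0.307, -3.126, 0.0]
wrist_force: [-0.4, -0.3, 0.4]
width: 0.002
grip_force: 0.0
```

Emit:
step_arm(commands=[{"fingers": 1,"dx": 0,"dy": 0,"dz": 0.0015,"roll": 0},{"fingers": 1,"dx": 0,"dy": 0,"dz": 0.0015,"roll": 0}])

```text
time: 35.33
tool_pos: [0.6659, 0.098, 0.0296]
tcp_rot: [-0.307, 3.126, -0.0]
wrist_force: [-0.7, 0.7, 1.7]
width: 0.003
grip_force: 0.5
```

```bash
python3 tip.py
```

```text
35.325 [0.6659 0.098  0.0296] [-0.7  0.7  1.7]
red top [ 57.9  71.7 367.4] 95
tip [60.6 62.3 63.2 64.5 64.6 65.  66.2 66.9] [658.   94.2  64.2]
```

Contact begins at about 0.030. I'll continue in 1.5 mm steps towards the halfway stop.

Emit:
step_arm(commands=[{"fingers": 1,"dx": 0,"dy": 0,"dz": 0.0015,"roll": 0},{"fingers": 1,"dx": 0,"dy": 0,"dz": 0.0015,"roll": 0}])

```text
time: 35.62
tool_pos: [0.6659, 0.098, 0.028]
tcp_rot: [-0.307, 3.126, 0.0]
wrist_force: [0.2, 0.7, 2.5]
width: -0.004
grip_force: 0.7
```

Emit:
step_arm(commands=[{"fingers": 1,"dx": 0,"dy": 0,"dz": 0.0015,"roll": 0},{"fingers": 1,"dx": 0,"dy": 0,"dz": 0.0015,"roll": 0}])

```text
time: 35.88
tool_pos: [0.6659, 0.098, 0.0264]
tcp_rot: [-0.307, 3.126, -0.0]
wrist_force: [-0.4, 0.3, 1.0]
width: 0.002
grip_force: 0.8
```

Emit:
step_arm(commands=[{"fingers": 1,"dx": 0,"dy": 0,"dz": 0.001,"roll": 0},{"fingers": 1,"dx": 0,"dy": 0,"dz": 0.001,"roll": 0}])

```text
time: 36.12
tool_pos: [0.666, 0.098, 0.0257]
tcp_rot: [-0.307, 3.126, -0.0]
wrist_force: [-0.4, -0.6, 3.6]
width: -0.002
grip_force: 1.5
```

Emit:
step_arm(commands=[{"fingers": 1,"dx": 0,"dy": 0,"dz": 0.0003,"roll": 0},{"fingers": 1,"dx": 0,"dy": 0,"dz": 0.0003,"roll": 0},{"fingers": 1,"dx": 0,"dy": 0,"dz": 0.0003,"roll": 0},{"fingers": 1,"dx": 0,"dy": 0,"dz": 0.0003,"roll": 0}])

```text
time: 36.62
tool_pos: [0.666, 0.098, 0.0256]
tcp_rot: [-0.307, 3.126, -0.0]
wrist_force: [-1.2, 0.8, 5.3]
width: 0.001
grip_force: 2.6
```

Emit:
step_arm(commands=[{"fingers": 1,"dx": 0,"dy": 0,"dz": 0,"roll": 0},{"fingers": 1,"dx": 0,"dy": 0,"dz": 0,"roll": 0},{"fingers": 1,"dx": 0,"dy": 0,"dz": 0,"roll": 0},{"fingers": 1,"dx": 0,"dy": 0,"dz": 0,"roll": 0},{"fingers": 1,"dx": 0,"dy": 0,"dz": 0,"roll": 0},{"fingers": 1,"dx": 0,"dy": 0,"dz": 0,"roll": 0}])

```text
time: 37.38
tool_pos: [0.666, 0.098, 0.0256]
tcp_rot: [-0.307, 3.126, -0.0]
wrist_force: [-0.4, 0.2, 5.5]
width: -0.002
grip_force: 2.6
```

```bash
python3 tip.py
```

```text
37.375 [0.666  0.098  0.0256] [-0.4  0.2  5.5]
red top [ 55.3 308.5 369.6] 80
tip [53.8 57.9 58.  58.9 59.1 59.3 59.9 60.2] [658.8  95.2  58.4]
```

It is held firmly at the halfway stop: 5.4 N, TCP no longer moving, button top at 55. Now I'll press fully down and release.

Emit:
step_arm(commands=[{"fingers": 1,"dx": 0,"dy": 0,"dz": 0.003,"roll": 0},{"fingers": 1,"dx": 0,"dy": 0,"dz": 0.006,"roll": 0},{"fingers": 1,"dx": 0,"dy": 0,"dz": 0.0068,"roll": 0},{"fingers": 1,"dx": 0,"dy": 0,"dz": 0.0068,"roll": 0}])

```text
time: 37.92
tool_pos: [0.6663, 0.098, 0.0204]
tcp_rot: [-0.307, 3.126, -0.0]
wrist_force: [-4.6, -0.1, 12.4]
width: 0.0
grip_force: 6.2
```

Emit:
step_arm(commands=[{"fingers": 1,"dx": 0,"dy": 0,"dz": -0.01,"roll": 0},{"fingers": 1,"dx": 0,"dy": 0,"dz": -0.04,"roll": 0},{"fingers": 1,"dx": 0,"dy": 0,"dz": -0.09,"roll": 0},{"fingers": 1,"dx": 0,"dy": -0.04,"dz": -0.13,"roll": 0},{"fingers": 1,"dx": 0,"dy": -0.1,"dz": -0.15,"roll": 0},{"fingers": 1,"dx": 0,"dy": -0.15,"dz": -0.15,"roll": 0},{"fingers": 1,"dx": 0,"dy": -0.15,"dz": -0.15,"roll": 0},{"fingers": 1,"dx": 0,"dy": -0.15,"dz": -0.15,"roll": 0}])

```text
time: 38.92
tool_pos: [0.6943, -0.049, 0.1671]
tcp_rot: [0.305, -3.125, -0.002]
wrist_force: [-0.3, 0.2, -1.3]
width: 0.002
grip_force: 0.0
```

```bash
python3 tip.py; python3 seat.py
```

```text
38.925 [ 0.6943 -0.049   0.1671] [-0.3  0.2 -1.3]
red top [58.9 60.2 61.3] 106
tip [50.1 50.4 50.5 53.4 59.4] [670.8  90.9  52.7]
side red rect ((32.34124755859375, -5.602558135986328), (58.815948486328125, 17.268783569335938), 86.27996826171875) 54 X [22.6 39.8] Y [-32.6  23.6] mean 31.6 -6.6 Zmed 53.8
   pin px 6 29.5 2.5
top red rect ((30.62232780456543, -1.7546749114990234), (48.733306884765625, 11.694001197814941), 89.194580078125) 57 X [25.1 36.1] Y [-25.4  22. ] mean 30.4 -2.3 Zmed 54.7
   pin px 6 27.6 -0.1
```

The button is back up at 60 mm. From the now-clear top view, the knife's yaw error is about 0.8° and the pin sits in the notch. I'll hand the job in.

```bash
python3 -c "
from workcell import *
print(finish_job())"
```

```text
the job is handed in; nothing more can be done
None
```

The red knife lies bevel up and released in the holder, flat within about 0.2° with its notch round the pin; the picture was taken (halfway hold of about 1.25 s, then fully down), the button is up again and the job is handed in, though no verdict came back.

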